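# Check the heat-pipe channel depth of a milled heat spreader

## Robot

A 6-joint arm with a two-finger parallel gripper is mounted at the origin on the work surface. World frame = base frame: x ahead of the robot, y to its left, z up, the work surface at z = 0. Lengths are in m, angles in rad, forces in N, time in s.
With the tool pointing down it reaches from about 0.3 to 0.875 m from the base axis. Payload 6.4 kg.
Tool frame: the origin (TCP) lies between the finger pads; the fingertips stand 22 mm ahead of it and the grasp point (between the pads) lies 3 mm ahead of it (bot.tips_ahead is the distance from the TCP to the fingertips, in m); z points along the fingers, y is the line along which they close (so a half turn about z gives the same grasp; the last joint's range is limited). The gripper opens to 88 mm and grips with 3 to 60 N. Pads are 18 mm wide; open, the fingers measure 123 mm over their backs; the gripper's body (75 mm by 187 mm) begins 45 mm behind the grasp point.
Start: joints at [-1.408, 0.181, 1.607, -0, 1.354, -0.206], TCP at [0.207, -0.536, 0.261] pointing down, gripper open.
Joint ranges: [-2.99, 2.99], [-0.89, 2.07], [0.3, 2.58], [-1.14, 4.28], [0, 2.63], [-3.12, 3.12]. Speed limits (rad/s): [2.57, 2.57, 3.01, 3.14, 3.14, 3.14].

## Interface

Orientations are given as a unit quaternion [x, y, z, w].
In Python, from station import bot, snapshot gives the robot as it stands.
- The arm moves only by the tool send_rows, never from a script. Its argument "increments" is a list of rows, each a list of 2 entries, a list of its own where there are three numbers: the shift along the tool's x, y, z in mm, then the turn, a rotation vector about the tool's x, y, z in rad. A call has 1 to 8 rows; each row shifts and turns the commanded pose from where the row before left it, along the tool's axes as they then stand; what a row does not reach is not made up. A row lasts 1/12 s, in which the tool goes at most 41.7 mm and 7.16 degrees, less where a joint would pass 70% of its speed; a pose out of reach is approached as far as the arm can. A call with a gripper value outside its range is refused whole. "gripper" is the opening, from 0 (shut) to 1 (fully open), set as the call begins (left out, the last holds). The fingers move at their own pace and stop on an object; "newtons" is the grip in N (left out, the last holds). Time passes only in rows, so rows that do not move let the fingers close. It gives the time, the measured TCP pose, the force, the opening and the grip force at its end, in the units of the state.
- bot.state(): the state, without advancing time (a new reading comes with each control period).
- snapshot(name): name is "scene" or "top" or "wrist"; returns a dict with "color" (400x640x3 uint8, blue, green, red), "fx", "fy", "cx", "cy" (pixels), "rvec" (rotation vector, rad) and "tvec" (3), from world to camera coordinates, as OpenCV has them. Camera axes: x right, y down, z forward; pixel columns grow to the right and rows downward; lengths in m; the calibration is good to about 2 mm. A picture is of the moment at which its call begins. There is no depth.
- bot.hand_in(): hands the job in; it is judged then, once.
The state is a dict: "clock": time; "joint_pos": joint angles; "qd": joint speeds; "joint_efforts": joint torques, N m; "tool_pos": TCP position; "eef_rot": TCP orientation; "contact_force": force on the tool from outside, world axes, zero at the start; "moment": the same for the moment, N m; "grip_width": finger opening in m; "gripper_force": force on a finger pad.
Only numpy, scipy, OpenCV 4.12 (cv2) and the standard library are available. Lean on these libraries where they do the work, as an engineer would, in place of code of your own. Each camera call takes 0.05 s, during which the arm holds its last target. There are 200 camera calls.

## Task

Set the aluminium heat spreader gently on the tilted plate, channel up and long side along the long fence, and let it slide home into the corner against both fences. Then take the depth gauge from its orange stand, stand it squarely across the channel with the plunger in the channel, push it down until its foot sits flat on the spreader and hold it still there for two seconds so the dial can be read. Put the gauge back on its stand as it stood, upright with the plunger hanging in the slot; leave the spreader in the corner and the other things on the board where they are.

Things in the scene. Friction and masses are not known exactly. Their poses are not given: they have to be found in the camera images.
- block_center (a point): Centre (half-way up) of the loose heat spreader: bare milled aluminium, 84 (its x) x 50 (y) x 22 mm (z, up), 0.23 kg. A channel 10 mm wide, 9 mm deep runs in its top face along x through both ends, on the middle line (y = 0): its floor is 2 mm above this point, the top face 11 mm above. It lies channel up; both ends are alike, either way round is right.
- block: The same heat spreader; origin at the centre of its underside, axes as above.
- nest_plate: Tilted locating plate, fixed, white PTFE face (friction about 0.12). Origin: the locating corner on the face, its lowest point, where the two black fences would meet. x runs along the long fence (x = 20 to 115 mm), y along the short one (y = 14 to 84 mm), z is the plate's normal. Face clear to x = 140, y = 115 mm. Fences 12 mm thick, 12 mm high. Origin about 49 mm above the table.
- nest_home (a point): Where the spreader's centre comes to lie when it is home in the corner, long side on the long fence: x = 42, y = 25, z = 11 mm in the plate's frame, with the plate's axes. The spreader then has its x along the plate's x (either way round) and leans with the plate.
- nest: Fixture that carries the tilted plate: grey base 165 (x) x 140 (y) x 12 mm, origin at the centre of its underside on the breadboard. The plate rises about 14 degrees along x and 14 degrees along y (20 in all), high corner about 110 mm above the table, so a part set on it slides into the corner. At the base's +x side two black clamp bars with thumbscrews (25 mm tall) reach out 70 mm.
- stand: Orange gauge stand, fixed, 56 (x) x 88 (y) x 30 mm (z); origin at the centre of its underside, on the breadboard (12 mm above the table). A slot 14 mm wide and 20 mm deep runs along x through its top. The gauge's foot rests on the top across the slot (gauge y along stand y), its plunger hanging free in the slot.
- gauge_grip (a point): Centre of the depth gauge's dark grey case, the place to hold it. Loose, 0.28 kg; axes: z up along the plunger, y along the foot, x out of the white dial. Case 24 (x) x 46 (y) x 50 mm (z), flat sides at y = +-23 mm to grip from above; case top 25 mm above this point, a thin rod ends 33 mm above and rises as the plunger goes in; foot underside 47 mm below.
- gauge_foot (a point): Centre of the underside of the gauge's flat steel foot, 22 (x) x 64 (y) x 10 mm (z); axes of the gauge.
- gauge_tip (a point): Rounded tip of the gauge's sprung plunger, a steel rod 5 mm in diameter through the middle of the foot; 14 mm below the foot when free.
- gauge: The whole depth gauge; same point and axes as gauge_foot.
- gauge_plunger (a joint): How far the plunger is pushed in, m: 0 free (14 mm out), 0.014 tip level with the foot, stop 0.016. Spring 2.1 N at 0, plus 0.3 N per mm: 3.6 N at 5 mm, more than the gauge's weight, so it must be pushed down for the foot to sit flat. Foot flat over this channel reads 0.005 (depth = 14 mm less this). The red dial hand turns with it.
- dev_board_mid (a point): bystander: red circuit board 74 x 100 mm on 10 mm brass standoffs, black headers and chip, 20 mm tall; loose; the point is at its middle, 11 mm up
- power_brick_mid (a point): bystander: black power adapter 62 x 160 x 34 mm, loose; the point is at its middle
- screwdriver_mid (a point): bystander: screwdriver 190 mm long with a yellow handle, lying, about 25 mm tall; loose; the point is near its middle
- heatsink_mid (a point): bystander: black finned heat sink 45 x 45 x 22 mm, loose; the point is at its middle
- clamp_bar_mid (a point): bystander: black slotted clamp bar 130 x 22 x 11 mm with a knurled thumbscrew 25 mm tall, loose; the point is at the bar's middle
- screw_pot_mid (a point): bystander: small open steel pot, 60 mm across the rim, 34 mm tall, loose; the point is at its middle
- hook_clip_mid (a point): bystander: small red test-hook clip 75 x 18 x 11 mm, loose; the point is at its middle
Mind the look-alikes: they are no part of the job. Of the things that look like the block, the larger one is meant.

How it is judged:
On the way, in this order (a step that is already met when the one before it is completed fails the run):
1. the heat spreader lies let go and still on the tilted plate, channel up, down in the corner against both fences, long side on the long fence (x of block_center in the frame of nest_plate between 0.0395 and 0.0445 m and y of block_center in the frame of nest_plate between 0.0225 and 0.0275 m and z of block_center in the frame of nest_plate between 0.009 and 0.013 m and angle between the x axis of block_center and the x axis of nest_plate, either way round below 0.05 rad and angle between block_center's own z axis and vertical below 0.5 rad and contact force between the fingers and block below 0.1 N and linear speed of block below 0.02 m/s), for 0.3 s.
2. the gauge stands across the channel with the plunger tip on the channel floor and the foot flat on the top face, still, for 1.5 s, the spreader still home in the corner (x of block_center in the frame of nest_plate between 0.0395 and 0.0445 m and y of block_center in the frame of nest_plate between 0.0225 and 0.0275 m and z of block_center in the frame of nest_plate between 0.009 and 0.013 m and angle between the x axis of block_center and the x axis of nest_plate, either way round below 0.05 rad and angle between block_center's own z axis and vertical below 0.5 rad and z of gauge_foot in the frame of block_center between 0.0095 and 0.0125 m and x of gauge_foot in the frame of block_center between -0.031 and 0.031 m and y of gauge_foot in the frame of block_center between -0.006 and 0.006 m and angle between the z axis of gauge_foot and the z axis of block_center, either way round below 0.05 rad and angle between the y axis of gauge_foot and the y axis of block_center, either way round below 0.2 rad and z of gauge_tip in the frame of block_center between 0 and 0.004 m and y of gauge_tip in the frame of block_center between -0.005 and 0.005 m and value of joint gauge_plunger between 0.0035 and 0.0065 m and linear speed of gauge below 0.01 m/s), for 1.5 s.
At the end, for the whole second after the job is handed in: Spreader channel up, home against both fences (centre within 2.5 mm along the plate, turned under 3 deg); gauge on its stand, foot flat (2 mm, lean under 3 deg), within 17 mm along and 8 mm across the slot, turned under 20 deg, plunger free (in under 1.5 mm); both at rest (x of block_center in the frame of nest_plate between 0.0395 and 0.0445 m and y of block_center in the frame of nest_plate between 0.0225 and 0.0275 m and z of block_center in the frame of nest_plate between 0.009 and 0.013 m and angle between the x axis of block_center and the x axis of nest_plate, either way round below 0.05 rad and angle between block_center's own z axis and vertical below 0.5 rad and z of gauge_foot in the frame of stand between 0.028 and 0.032 m and x of gauge_foot in the frame of stand between -0.017 and 0.017 m and y of gauge_foot in the frame of stand between -0.008 and 0.008 m and angle between gauge_foot's own z axis and vertical below 0.05 rad and angle between the y axis of gauge_foot and the y axis of stand, either way round below 0.35 rad and value of joint gauge_plunger below 0.0015 m and linear speed of each of gauge, block below 0.02 m/s); the robot touches nothing.
It fails at once if the spreader is dropped (faster than 0.75 m/s while not held) (linear speed of block above 0.75 m/s and contact force between the fingers and block below 0.1 N).
It fails at once if the gauge is tipped over (leans more than 46 degrees) (angle between gauge_foot's own z axis and vertical above 0.8 rad).
It fails at once if the gauge is rammed onto the spreader (more than 60 N) (contact force between gauge and block above 60 N).
It fails at once if another thing on the board is moved more than 20 mm (distance of any of dev_board_mid, power_brick_mid, screwdriver_mid, heatsink_mid, clamp_bar_mid, screw_pot_mid, hook_clip_mid from where it was at the start of the episode above 0.02 m).
It also fails if it takes over 72 s, if anything falls off the work surface, if the arm or the gripper's body presses on something with over 40 N, if the wrist force passes 120 N, or if a joint passes its speed limit or range.

## Working session

There is one attempt and no reset: what is moved stays moved. The work goes in short steps, Python scripts to look and compute and a tool call to move; the robot and the scene stay as the last step left them, time stands still between calls to the robot, and variables do not carry over. Pictures are saved under pics/ and viewed, at most 11 in all, crops included, and the job is handed in when it is done.

Besides the shell and the picture viewer there is one more tool, called after "Call:" as name([rows], argument=value, ...), one row to a line, values as JSON. send_rows: Moves the arm, as the interface text tells. Its arguments: {"type":"object","properties":{"increments":{"type":"array"},"gripper":{"type":"number"},"newtons":{"type":"number"}},"required":["increments"]}

```bash
mkdir -p pics; cat > h.py <<'E'
import numpy as np, cv2
from scipy.spatial.transform import Rotation as R
from station import bot, snapshot
def take(n,f):
    s=snapshot(n); cv2.imwrite(f'pics/{f}.png',s['color'])
    np.savez(f'pics/{f}.npz',**{k:np.array(s[k]) for k in s}); return s
def load(f): return dict(np.load(f'pics/{f}.npz'))
def K(s): return np.array([[s['fx'],0,s['cx']],[0,s['fy'],s['cy']],[0,0,1.]])
def ray(s,u,v):
    Rm=cv2.Rodrigues(np.array(s['rvec'],float))[0]; t=np.array(s['tvec'],float).ravel()
    return -Rm.T@t, Rm.T@np.linalg.inv(K(s))@np.array([u,v,1.])
def onz(s,u,v,z):
    c,d=ray(s,u,v); return c+d*(z-c[2])/d[2]
def proj(s,P):
    return cv2.projectPoints(np.array(P,float).reshape(-1,3),np.array(s['rvec'],float),np.array(s['tvec'],float),K(s),None)[0].reshape(-1,2)
def delta(p,q=None,Rm=None):
    "world target pos/rot -> tool-frame shift mm and rotvec"
    st=bot.state(); r=R.from_quat(st['eef_rot'])
    a=r.inv().apply(np.array(p)-st['tool_pos'])*1e3
    w=(r.inv()*R.from_matrix(Rm)).as_rotvec() if Rm is not None else None
    return a.round(1),None if w is None else w.round(4)
E
python3 - <<'E'
from h import *
for n in('top','scene'):
    s=take(n,n+'1'); print(n,ray(s,320,200))
a=cv2.imread('pics/top1.png');cv2.imwrite('pics/top1b.png',cv2.resize(a,(800,500)))
a=cv2.imread('pics/scene1.png');cv2.imwrite('pics/scene1b.png',cv2.resize(a,(800,500)))
print(bot.state())
E
```

```text
top (array([ 0.35115201, -0.03918951,  1.33241343]), array([ 0.12667663,  0.00682512, -0.99197352]))
scene (array([1.09028484, 0.58250519, 1.07044247]), array([-0.44632522, -0.45785091, -0.76899488]))
{'clock': 0.1, 'joint_pos': array([-1.40829234e+00,  1.81450896e-01,  1.60787055e+00, -8.74742810e-06,
        1.35381229e+00, -2.06318385e-01]), 'qd': array([ 1.68631673e-03, -1.09382959e-03, -2.85561670e-03, -4.74939665e-05,
        9.04371857e-04,  3.35237539e-04]), 'joint_efforts': array([ 4.00119643e-04, -4.34822702e+01, -3.42696261e+01,  7.04257283e-02,
        3.40527738e-02, -3.27777434e-05]), 'tool_pos': array([ 0.20722945, -0.53589146,  0.25992723]), 'eef_rot': array([ 9.83043925e-01,  1.83368610e-01,  1.26097052e-05, -7.70452595e-04]), 'contact_force': array([-0.52065149, -0.13184997,  0.98436484]), 'moment': array([-0.0350926 , -0.04424255,  0.04959823]), 'gripper_force': 0.0, 'grip_width': 0.08818526105311021}
```

View pics/top1b.png

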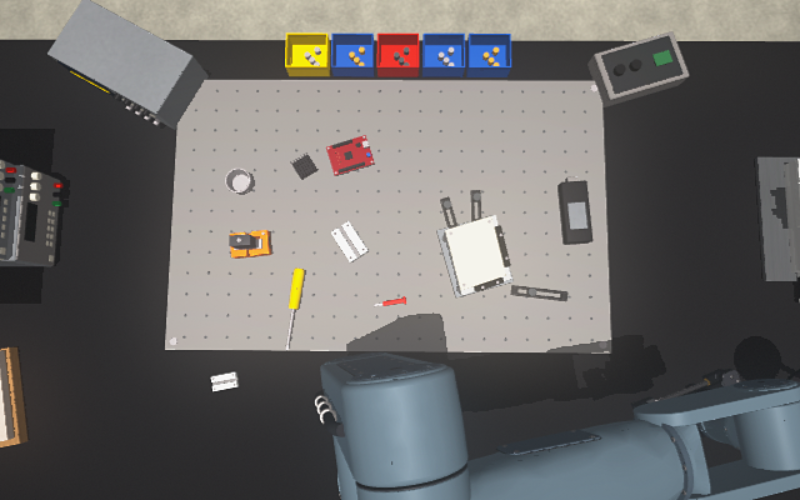

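View pics/scene1b.png

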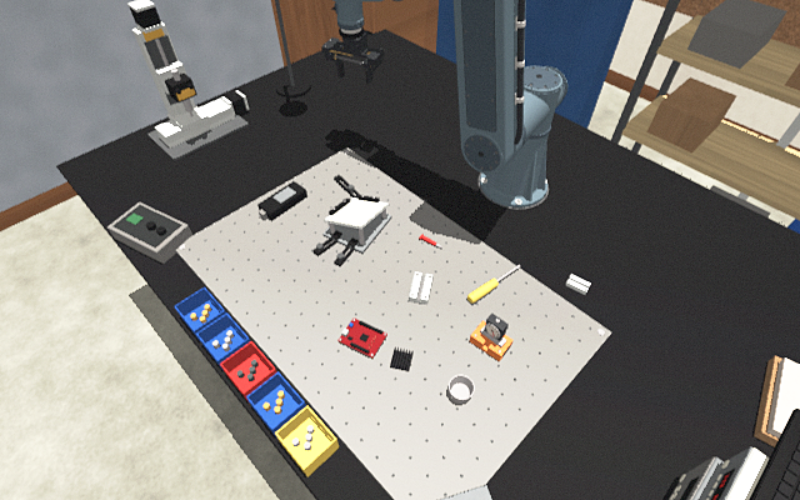

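Candidates for the spreader: the white channelled block at top1b (350,241), and the smaller one off the board at (225,382). The larger, at (350,241), is meant. The gauge is in the orange stand at (250,243), and the nest at (475,255) has its fences on the right and bottom sides. I'll check them in a close composite.

```bash
python3 - <<'E'
from h import *
a=cv2.imread('pics/top1.png')
def c(x,y,w,h,k): return cv2.resize(a[y:y+h,x:x+w],None,fx=k,fy=k,interpolation=cv2.INTER_CUBIC)
o=np.zeros((600,800,3),np.uint8)
o[:480,:400]=c(345,145,80,96,5)
o[:300,400:]=c(255,165,80,60,5)
o[300:,400:]=c(170,170,80,60,5)
o[480:,:400]=c(345,222,100,30,4)
cv2.imwrite('pics/comp.png',o)
b=cv2.imread('pics/scene1.png')
E
```

```text
(no output)
```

View pics/comp.png

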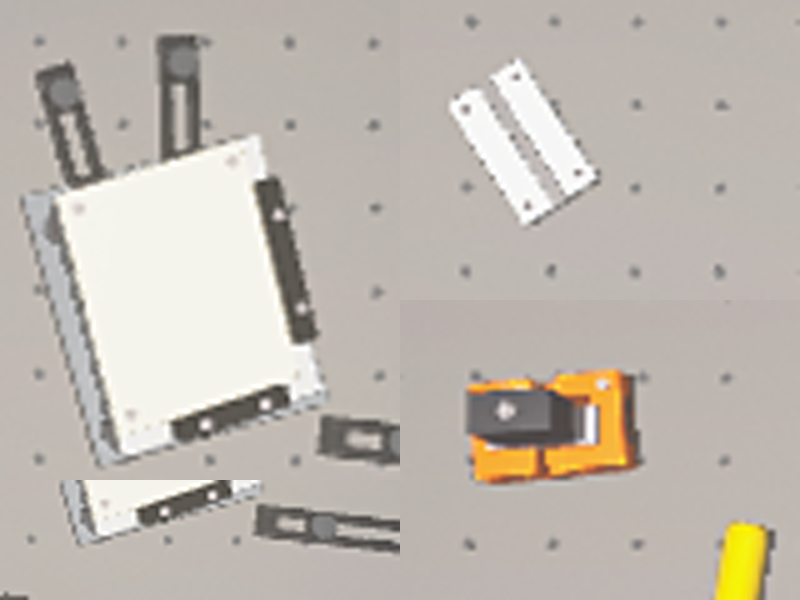

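```bash
cat > fit.py <<'E'
from h import *
from scipy.optimize import minimize
def plateR(yaw):
    t=np.radians(14); c,s=np.cos(t),np.sin(t); ph=np.arccos(-np.tan(t)**2)
    x=np.array([c*np.cos(yaw),c*np.sin(yaw),s]); y=np.array([c*np.cos(yaw+ph),c*np.sin(yaw+ph),s])
    return np.c_[x,y,np.cross(x,y)]
def box(x0,x1,y0,y1,z0,z1): return np.array([[x,y,z] for x in(x0,x1) for y in(y0,y1) for z in(z0,z1)])/1e3
U=6
def raster(s,boxes,roi):
    x,y,w,h=roi; m=np.zeros((h*U,w*U),np.uint8)
    for b in boxes:
        p=(proj(s,b)+.5-[x,y])*U
        cv2.fillConvexPoly(m,cv2.convexHull((p*16).round().astype(np.int32)),255,shift=4)
    return cv2.resize(m,(w,h),interpolation=cv2.INTER_AREA)/255.
def soft(img,roi,lo,hi):
    x,y,w,h=roi; return np.clip((img[y:y+h,x:x+w]-lo)/(hi-lo),0,1)
def fit(terms,x0,step):
    "terms: (cam,roi,softmask); boxesf(p)"
    f=lambda p:sum(((raster(s,bf(p),roi)-m)**2).sum() for s,roi,m,bf in terms)
    sim=np.vstack([x0]+[np.array(x0)+np.eye(len(x0))[i]*step[i] for i in range(len(x0))])
    r=minimize(f,x0,method='Nelder-Mead',options=dict(initial_simplex=sim,xatol=1e-5,fatol=1e-3,maxiter=400))
    return r.x,r.fun,f(x0)
def fences(p): 
    Rm=plateR(p[2]); return [b@Rm.T+[p[0],p[1],.049] for b in (box(20,115,-12,0,0,12),box(-12,0,14,84,0,12))]
def zbox(b,z0):
    return lambda p:[b@R.from_euler('z',p[2]).as_matrix().T+[p[0],p[1],z0]]
E
python3 - <<'E'
from fit import *
s=load('top1'); g=s['color'].astype(float).mean(2); 
# nest
roi=(372,178,42,56)
m=1-soft(g,roi,60,190)
lab=(m>.4).astype(np.uint8); n,l,st,_=cv2.connectedComponentsWithStats(lab); print(st)
c0=onz(s,345+322/5,400/5+145,.05); print('corner guess',c0)
keep=[i for i in range(1,n) if st[i,4]>60]
mm=m*(cv2.dilate(np.isin(l,keep).astype(np.uint8),np.ones((3,3)))>0)
best=min((fit([(s,roi,mm,fences)],[c0[0]+dx,c0[1]+.01,y],[.01,.01,.1]) for dx in(0,.015) for y in(.15,.3)),key=lambda r:r[1]); print('nest',best)
# block
roi=(262,174,36,38); m=soft(g,roi,195,235)
m2=cv2.morphologyEx(m,cv2.MORPH_CLOSE,np.ones((5,5)))
P=[onz(s,255+(u-400)/5,165+v/5,.034) for u,v in((448,102),(518,58),(600,178),(528,226))]
P=np.array(P);print('block corners',P.round(4),[np.linalg.norm(P[i]-P[i-1]).round(4) for i in range(4)],P.mean(0))
d=P[2]-P[1]; 
print('blk',fit([(s,roi,m2,zbox(box(-42,42,-25,25,0,22),.012))],[*P.mean(0)[:2],np.arctan2(d[1],d[0])],[.004,.004,.05]))
S=np.array([onz(s,170+(u-400)/5,170+(v-300)/5,.042) for u,v in((628,370),(634,466),(475,482),(467,382))]);print('stand',S.round(4),[np.linalg.norm(S[i]-S[i-1]).round(4) for i in range(4)],S.mean(0))
x0=[*S.mean(0)[:2],0]
hsv=cv2.cvtColor(s['color'],cv2.COLOR_BGR2HSV)[...,1].astype(float)
roi=(180,178,50,24); ms=np.maximum(soft(hsv,roi,60,160),1-soft(g,roi,80,150))
print('st',fit([(s,roi,ms,zbox(box(-28,28,-44,44,0,30),.012))],x0,[.004,.004,.05]))
E
```

```text
[[   0    0   42   56 2041]
 [  24    2   13   34  167]
 [   7   44   24   12  115]
 [  35   48    1    1    1]
 [  37   50    5    6   28]]
corner guess [ 0.44467656 -0.285897    0.05      ]
nest (array([ 0.45975049, -0.2724101 ,  0.27947288]), np.float64(45.98036444790237), np.float64(82.07108340215075))
block corners [[0.559  0.1322 0.034 ]
 [0.5854 0.0917 0.034 ]
 [0.5147 0.0426 0.034 ]
 [0.4863 0.0841 0.034 ]] [np.float64(0.0872), np.float64(0.0484), np.float64(0.086), np.float64(0.0503)] [0.53635215 0.08761353 0.034     ]
blk (array([ 0.53879295,  0.09148696, -2.55095468]), np.float64(25.697297914263746), np.float64(65.82290345059593))
stand [[0.561  0.2741 0.042 ]
 [0.5047 0.2687 0.042 ]
 [0.4947 0.3607 0.042 ]
 [0.5533 0.3678 0.042 ]] [np.float64(0.094), np.float64(0.0566), np.float64(0.0925), np.float64(0.059)] [0.52841216 0.3178172  0.042     ]
st (array([0.52987136, 0.32127769, 0.11143445]), np.float64(81.83488203045924), np.float64(121.45356231826062))
```

```bash
python3 - <<'E'
from fit import *
def wire(img,s,b,k,o,col):
    p=(proj(s,b)+.5-o)*k
    for i in range(8):
        for j in range(i):
            if bin(i^j).count('1')==1: cv2.line(img,tuple((p[i]*8).round().astype(int).tolist()),tuple((p[j]*8).round().astype(int).tolist()),col,1,cv2.LINE_AA,3)
blk=zbox(box(-42,42,-25,25,0,22),.012)([.53879,.09149,-2.551])[0]
st=zbox(box(-28,28,-44,44,0,30),.012)([.52987,.32128,.11143])[0]
f=fences([.45975,-.27241,.27947])
out=np.zeros((600,800,3),np.uint8)
def put(n,o,w,h,k,X,Y):
    s=load(n); a=cv2.resize(s['color'][o[1]:o[1]+h,o[0]:o[0]+w],None,fx=k,fy=k,interpolation=cv2.INTER_CUBIC)
    for b,c in((blk,(0,0,255)),(st,(255,0,0)),*((q,(0,200,0)) for q in f)): wire(a,s,b,k,np.array(o),c)
    out[Y:Y+a.shape[0],X:X+a.shape[1]]=a
put('top1',(345,170),80,66,5,0,0); put('top1',(255,165),80,66,5,400,0)
s=load('scene1')
c=proj(s,[[.53,.32,.04],[.5388,.0915,.03],[.5,-.2,.07]]).astype(int); print(c)
put('top1',(170,175),60,30,4,0,332); 
put('scene1',(c[2][0]-33,c[2][1]-25),66,50,4,0,400) if 0 else None
put('scene1',tuple(c[0]-[30,28]),60,50,5,0,340);put('scene1',tuple(c[1]-[20,18]),45,40,5,310,340);put('scene1',tuple(c[2]-[30,28]),52,52,5,540,335)
cv2.imwrite('pics/comp2.png',out)
E
```

```text
[[391 269]
 [335 229]
 [286 170]]
```

View pics/comp2.png

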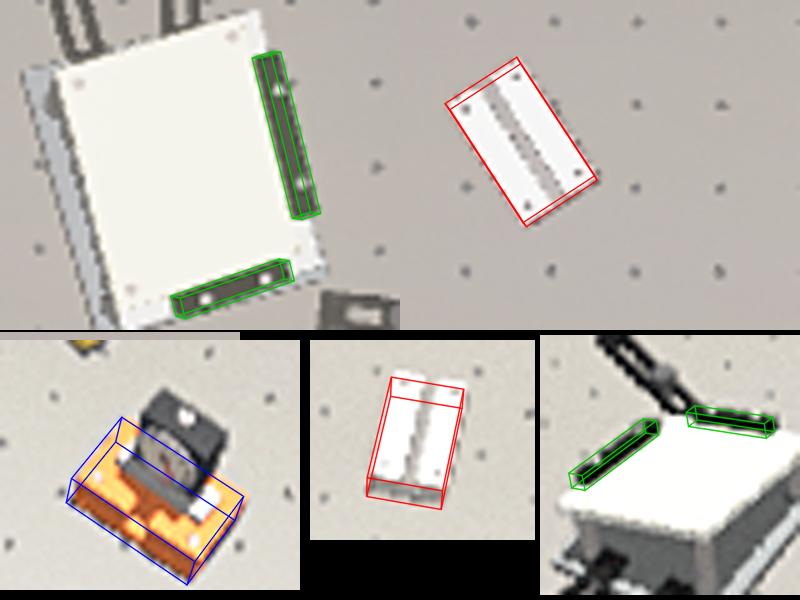

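The overlay fits in both views: block at (.539,.0915), yaw .59; nest corner at (.460,-.272), yaw .28; stand at (.530,.321), yaw .11. Now I'll plan the move to above the block.

```bash
cat > plan.py <<'E'
from fit import *
from scipy.spatial.transform import Slerp
def down(ya):  # tool z down, y at world angle ya
    y=np.array([np.cos(ya),np.sin(ya),0]); z=np.array([0,0,-1.]); return np.c_[np.cross(y,z),y,z]
def rows(way,v=38.,w=.115,start=None):
    "way: list of (pos,Rm[,v]); prints rows in tool axes"
    st=bot.state(); p=np.array(st['tool_pos']); r=R.from_quat(st['eef_rot'])
    if start: p,r=np.array(start[0]),R.from_matrix(start[1])
    out=[]
    for t in way:
        q=np.array(t[0],float); g=R.from_matrix(t[1]); vv=t[2] if len(t)>2 else v
        n=max(1,int(np.ceil(max(np.linalg.norm(q-p)*1e3/vv,(r.inv()*g).magnitude()/w))))
        rv=(r.inv()*g).as_rotvec(); pr,pp=r,p
        for i in range(1,n+1):
            ri=r*R.from_rotvec(rv*i/n); pi=p+(q-p)*i/n
            out.append([(pr.inv().apply(pi-pp)*1e3).round(1).tolist(),(pr.inv()*ri).as_rotvec().round(3).tolist()]); pr,pp=ri,pi
        p,r=q,g
    for i in range(0,len(out),8): print(str(out[i:i+8]).replace(' ','').replace('-0.0,','0,').replace('-0.0]','0]'))
    print(len(out))
BLK=(.5388,.0915); NP=np.array([.4598,-.2724,.049]); NR=plateR(.2795); ST=(.5299,.3213); SY=.1114
TN=np.c_[NR[:,0],-NR[:,1],-NR[:,2]]
def onplate(x,y,z): return NP+NR@np.array([x,y,z])/1e3
E
python3 - <<'E'
from plan import *
B=down(.59-np.pi/2)
rows([((*BLK,.16),B),((*BLK,.075),B,30),((*BLK,.048),B,7)])
E
```

```text
[[[28.2,-24.5,5.3],[0,0,-0.012]],[[28.5,-24.2,5.3],[0,0,-0.012]],[[28.7,-23.8,5.3],[0,0,-0.012]],[[29.0,-23.5,5.3],[0,0,-0.012]],[[29.3,-23.2,5.3],[0,0,-0.012]],[[29.6,-22.8,5.3],[0,0,-0.012]],[[29.8,-22.5,5.3],[0,0,-0.012]],[[30.1,-22.1,5.3],[0,0,-0.012]]]
[[[30.3,-21.8,5.3],[0,0,-0.012]],[[30.6,-21.4,5.3],[0,0,-0.012]],[[30.8,-21.1,5.3],[0,0,-0.012]],[[31.1,-20.7,5.3],[0,0,-0.012]],[[31.3,-20.3,5.3],[0,0,-0.012]],[[31.6,-20.0,5.3],[0,0,-0.012]],[[31.8,-19.6,5.3],[0,0,-0.012]],[[32.0,-19.2,5.3],[0,0,-0.012]]]
[[[32.2,-18.9,5.3],[0,0,-0.012]],[[32.5,-18.5,5.3],[0,0,-0.012]],[[32.7,-18.1,5.3],[0,0,-0.012]],[[0.0,0.0,28.3],[0.0,0.0,0.0]],[[0.0,0.0,28.3],[0.0,0.0,0.0]],[[0.0,0.0,28.3],[0.0,0.0,0.0]],[[0.0,0.0,6.7],[0.0,0.0,0.0]],[[0.0,0.0,6.8],[0.0,0.0,0.0]]]
[[[0.0,0.0,6.7],[0.0,0.0,0.0]],[[0.0,0.0,6.7],[0.0,0.0,0.0]]]
26
```

Call:
send_rows([
  [[28.2,-24.5,3],[0,0,-0.012]],
  [[28.5,-24.2,3],[0,0,-0.012]],
  [[28.7,-23.8,3],[0,0,-0.012]],
  [[29.0,-23.5,3],[0,0,-0.012]],
  [[29.3,-23.2,5],[0,0,-0.012]],
  [[29.6,-22.8,5],[0,0,-0.012]],
  [[29.8,-22.5,5],[0,0,-0.012]],
  [[30.1,-22.1,5],[0,0,-0.012]],
], gripper=1)

```text
clock: 0.77
tool_pos: [0.3469, -0.2702, 0.2283]
eef_rot: [0.973, 0.23, 0.0, -0.0]
contact_force: [0.6, 0.0, -0.3]
grip_width: 0.0884
gripper_force: 0.0
```

Call:
send_rows([
  [[30.3,-21.8,5.3],[0,0,-0.012]],
  [[30.6,-21.4,5.3],[0,0,-0.012]],
  [[30.8,-21.1,5.3],[0,0,-0.012]],
  [[31.1,-20.7,5.3],[0,0,-0.012]],
  [[31.3,-20.3,5.3],[0,0,-0.012]],
  [[31.6,-20.0,5.3],[0,0,-0.012]],
  [[31.8,-19.6,5.3],[0,0,-0.012]],
  [[32.0,-19.2,5.3],[0,0,-0.012]],
])

```text
clock: 1.43
tool_pos: [0.4855, -0.0054, 0.1859]
eef_rot: [0.961, 0.277, -0.0, -0.0]
contact_force: [1.0, -2.1, -0.3]
grip_width: 0.088
gripper_force: 0.0
```

```bash
python3 - <<'E'
from plan import *
B=down(.59-np.pi/2); s=bot.state(); print(s['clock'],s['tool_pos'],s['joint_pos'],s['contact_force'])
rows([((*BLK,.16),B),((*BLK,.075),B,30),((*BLK,.048),B,7)])
E
```

```text
1.4333 [ 0.48547305 -0.0053974   0.18588624] [-2.56152766e-01  6.41724097e-02  1.89809323e+00 -8.03131269e-05
  1.17952088e+00  7.53133019e-01] [ 0.98499154 -2.14555915 -0.26696755]
[[[32.2,-17.9,8.6],[0,0.0,-0.009]],[[32.4,-17.6,8.6],[0,0.0,-0.009]],[[32.6,-17.3,8.6],[0,0.0,-0.009]],[[0.0,0.0,28.3],[0.0,0.0,0.0]],[[0.0,0.0,28.3],[0.0,0.0,0.0]],[[0.0,0.0,28.3],[0.0,0.0,0.0]],[[0.0,0.0,6.7],[0.0,0.0,0.0]],[[0.0,0.0,6.8],[0.0,0.0,0.0]]]
[[[0.0,0.0,6.7],[0.0,0.0,0.0]],[[0.0,0.0,6.7],[0.0,0.0,0.0]]]
10
```

Call:
send_rows([
  [[32.2,-17.9,8.6],[0,0,-0.009]],
  [[32.4,-17.6,8.6],[0,0,-0.009]],
  [[32.6,-17.3,8.6],[0,0,-0.009]],
  [[0,0,0],[0,0,0]],
  [[0,0,0],[0,0,0]],
  [[0,0,0],[0,0,0]],
])

```text
clock: 1.93
tool_pos: [0.538, 0.0894, 0.16]
eef_rot: [0.957, 0.29, -0.001, -0.0]
contact_force: [-0.3, -0.7, 0.3]
grip_width: 0.0883
gripper_force: 0.0
```

```bash
python3 - <<'E'
from plan import *
B=down(.59-np.pi/2); s=bot.state(); print(s['clock'],s['tool_pos'],s['eef_rot'],np.abs(s['qd']).max())
rows([((*BLK,.075),B,30),((*BLK,.048),B,7)])
s=take('wrist','w1'); a=s['color'].copy(); p=proj(s,zbox(box(-42,42,-25,25,0,22),.012)([*BLK,.59])[0])
for q in p: cv2.circle(a,tuple(q.round().astype(int).tolist()),3,(0,0,255),1)
print(p.round()); cv2.imwrite('pics/w1o.png',a)
E
```

```text
1.9333 [0.53796932 0.08943382 0.16003789] [ 9.57006872e-01  2.90064386e-01 -7.05671198e-04 -3.48305749e-05] 0.028153752459632742
[[[0.7,-0.4,28.3],[0,0.0,0]],[[0.6,-0.4,28.3],[0,0.0,0]],[[0.6,-0.4,28.3],[0,0.0,0]],[[0.0,0.0,6.7],[0.0,0.0,0.0]],[[0.0,0.0,6.8],[0.0,0.0,0.0]],[[0.0,0.0,6.7],[0.0,0.0,0.0]],[[0.0,0.0,6.7],[0.0,0.0,0.0]]]
7
[[345. 233.]
 [347. 244.]
 [289. 233.]
 [287. 244.]
 [347. 139.]
 [349. 142.]
 [286. 139.]
 [284. 142.]]
```

View pics/w1o.png

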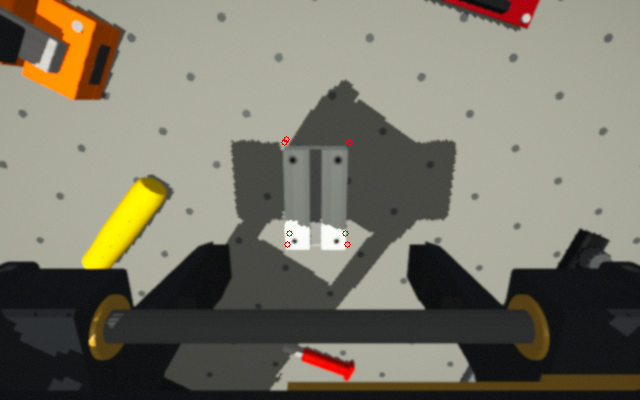

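The wrist view shows the spreader squarely between the fingers, channel (315,195) along the image's vertical axis. Its ends are at v=147 and 249, about 3–4 mm nearer than predicted, which is harmless for the grip. I'll shift 2 mm and descend.

Call:
send_rows([
  [[0,-0.5,28],[0,0,0]],
  [[0,-0.5,28],[0,0,0]],
  [[0,0,28],[0,0,0]],
  [[0,0,7],[0,0,0]],
  [[0,0,7],[0,0,0]],
  [[0,0,7],[0,0,0]],
  [[0,0,7],[0,0,0]],
  [[0,0,0],[0,0,0]],
])

```text
clock: 2.65
tool_pos: [0.5381, 0.09, 0.0484]
eef_rot: [0.957, 0.289, 0.0, 0.0]
contact_force: [-0.0, -0.1, -0.4]
grip_width: 0.0884
gripper_force: 0.0
```

Call:
send_rows([
  [[0,0,0],[0,0,0]],
  [[0,0,0],[0,0,0]],
  [[0,0,0],[0,0,0]],
  [[0,0,0],[0,0,0]],
  [[0,0,0],[0,0,0]],
  [[0,0,0],[0,0,0]],
  [[0,0,0],[0,0,0]],
  [[0,0,0],[0,0,0]],
], gripper=0.4, newtons=35)

```text
clock: 3.32
tool_pos: [0.538, 0.0905, 0.0487]
eef_rot: [0.957, 0.29, 0.0, -0.0]
contact_force: [-1.6, 1.2, 2.4]
grip_width: 0.0497
gripper_force: 35.0
```

```bash
python3 - <<'E'
from plan import *
B=down(.59-np.pi/2); s=bot.state(); p=s['tool_pos']
a=onplate(53,34,110); print(a, onplate(53,34,38.2))
rows([((p[0],p[1],.22),B,30),(a,TN,36)])
E
```

```text
[ 0.48097053 -0.26060155  0.17340903] [ 0.49220053 -0.23875389  0.10594195]
[[[0.0,0,-28.5],[0,0,0]],[[0.0,0,-28.5],[0,0,0]],[[0.0,0,-28.5],[0,0,0]],[[0.0,0,-28.5],[0,0,0]],[[0.0,0,-28.5],[0,0,0]],[[0.0,0,-28.5],[0,0,0]],[[-24.3,26.0,4.7],[0.021,0.028,0.028]],[[-23.7,26.8,3.4],[0.021,0.028,0.028]]]
[[[-23.0,27.5,2.2],[0.021,0.028,0.028]],[[-22.3,28.1,1.0],[0.021,0.028,0.028]],[[-21.5,28.7,-0.2],[0.021,0.028,0.028]],[[-20.7,29.3,-1.4],[0.021,0.028,0.028]],[[-19.8,29.8,-2.6],[0.021,0.028,0.028]],[[-18.9,30.3,-3.8],[0.021,0.028,0.028]],[[-17.9,30.7,-4.9],[0.021,0.028,0.028]],[[-16.9,31.1,-6.1],[0.021,0.028,0.028]]]
16
```

Call:
send_rows([
  [[0,0,-28.5],[0,0,0]],
  [[0,0,-28.5],[0,0,0]],
  [[0,0,-28.5],[0,0,0]],
  [[0,0,-28.5],[0,0,0]],
  [[0,0,-28.5],[0,0,0]],
  [[0,0,-28.5],[0,0,0]],
  [[-24.3,26.0,4.7],[0.021,0.028,0.028]],
  [[-23.7,26.8,3.4],[0.021,0.028,0.028]],
])

```text
clock: 3.98
tool_pos: [0.5279, 0.0211, 0.2127]
eef_rot: [0.964, 0.265, 0.024, -0.027]
contact_force: [0.2, -0.3, -2.8]
grip_width: 0.0494
gripper_force: 35.0
```

Call:
send_rows([
  [[-23.0,27.5,2.2],[0.021,0.028,0.028]],
  [[-22.3,28.1,1.0],[0.021,0.028,0.028]],
  [[-21.5,28.7,-0.2],[0.021,0.028,0.028]],
  [[-20.7,29.3,-1.4],[0.021,0.028,0.028]],
  [[-19.8,29.8,-2.6],[0.021,0.028,0.028]],
  [[-18.9,30.3,-3.8],[0.021,0.028,0.028]],
  [[-17.9,30.7,-4.9],[0.021,0.028,0.028]],
  [[-16.9,31.1,-6.1],[0.021,0.028,0.028]],
])

```text
clock: 4.65
tool_pos: [0.4786, -0.2624, 0.1724]
eef_rot: [0.973, 0.149, 0.103, -0.14]
contact_force: [1.2, -0.8, -2.8]
grip_width: 0.0494
gripper_force: 35.0
```

Call:
send_rows([
  [[0,0,0],[0,0,0]],
  [[0,0,0],[0,0,0]],
  [[0,0,0],[0,0,0]],
  [[0,0,0],[0,0,0]],
  [[0,0,0],[0,0,0]],
])

```text
clock: 5.07
tool_pos: [0.4798, -0.2592, 0.173]
eef_rot: [0.973, 0.151, 0.102, -0.14]
contact_force: [0.8, -1.1, -1.0]
grip_width: 0.0497
gripper_force: 35.0
```

```bash
python3 - <<'E'
from plan import *
s=bot.state(); print(s['clock'],s['grip_width'],s['contact_force'],s['joint_pos'])
rows([(onplate(53,34,50),TN,20),(onplate(53,34,38.2),TN,4)])
s=take('wrist','w2'); a=s['color'].copy()
bl=(box(-42,42,-25,25,-11,11))+np.array([.052,.034,.110-.0257]); 
for q in proj(s,np.vstack(fences([NP[0],NP[1],.2795]))): cv2.circle(a,tuple(q.round().astype(int).tolist()),3,(0,255,0),1)
for q in proj(s,bl@NR.T+NP): cv2.circle(a,tuple(q.round().astype(int).tolist()),3,(0,0,255),1)
cv2.imwrite('pics/w2o.png',a)
E
```

```text
5.0667 0.04966555701365799 [ 0.84659605 -1.12510128 -0.98627549] [-0.88768     0.25672729  1.7440604   0.33145464  1.29931271  0.26072583]
[[[0.3,0.5,19.8],[0.0,0,-0.001]],[[0.3,0.5,19.8],[0.0,0,-0.001]],[[0.3,0.5,19.8],[0.0,0,-0.001]],[[0.0,0.0,3.9],[0.0,0.0,0.0]],[[0,0,3.9],[0.0,0.0,0.0]],[[0.0,0.0,3.9],[0.0,0.0,0.0]]]
6
```

View pics/w2o.png

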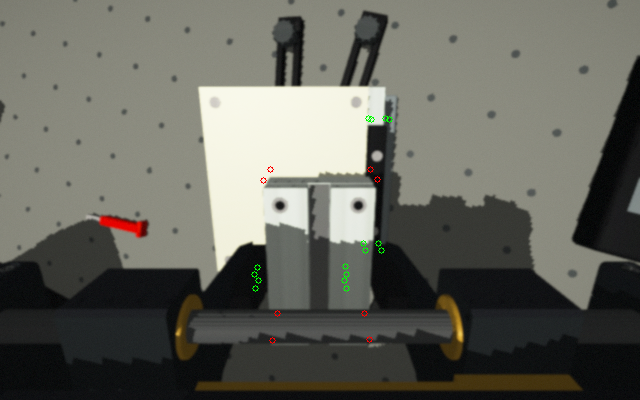

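The wrist view shows the spreader held square (far edge at v=187, u 264–375) and the long fence's far end at (377,125). Both sit about 6 px below prediction, so this is a camera bias and the relative pose is good. Lowering.

Call:
send_rows([
  [[0.3,0.5,20],[0,0,0]],
  [[0.3,0.5,20],[0,0,0]],
  [[0.3,0.5,16],[0,0,0]],
  [[0,0,4],[0,0,0]],
  [[0,0,4],[0,0,0]],
  [[0,0,3],[0,0,0]],
  [[0,0,2],[0,0,0]],
  [[0,0,0],[0,0,0]],
])

```text
clock: 5.78
tool_pos: [0.492, -0.2412, 0.1084]
eef_rot: [0.973, 0.15, 0.103, -0.139]
contact_force: [0.1, -0.4, -1.1]
grip_width: 0.0495
gripper_force: 35.0
```

Call:
send_rows([
  [[0,0,0.7],[0,0,0]],
  [[0,0,0],[0,0,0]],
  [[0,0,0],[0,0,0]],
  [[0,0,0],[0,0,0]],
])

```text
clock: 6.12
tool_pos: [0.4919, -0.2411, 0.1075]
eef_rot: [0.973, 0.149, 0.103, -0.14]
contact_force: [-0.3, 0.4, -2.0]
grip_width: 0.0497
gripper_force: 35.0
```

```bash
python3 - <<'E'
from plan import *
s=bot.state(); print(s['clock'],s['contact_force'],NR.T@(s['tool_pos']-NP)*1e3, (R.from_matrix(TN).inv()*R.from_quat(s['eef_rot'])).as_rotvec())
E
```

```text
6.1167 [-0.25569497  0.35763891 -2.04076339] [52.47968368 32.34496342 40.4317667 ] [-0.00229354  0.00152834  0.00543466]
```

Call:
send_rows([
  [[0,0,1],[0,0,0]],
  [[0,0,0.8],[0,0,0]],
  [[0,0,0],[0,0,0]],
  [[0,0,0],[0,0,0]],
  [[0,0,0],[0,0,0]],
])

```text
clock: 6.53
tool_pos: [0.4921, -0.2402, 0.1055]
eef_rot: [0.973, 0.15, 0.103, -0.14]
contact_force: [-1.0, 0.5, -1.5]
grip_width: 0.0497
gripper_force: 35.0
```

Call:
send_rows([
  [[0,0,0.8],[0,0,0]],
  [[0,0,0],[0,0,0]],
  [[0,0,0],[0,0,0]],
  [[0,0,0],[0,0,0]],
])

```text
clock: 6.87
tool_pos: [0.4922, -0.24, 0.1048]
eef_rot: [0.973, 0.15, 0.103, -0.14]
contact_force: [-0.2, -0.2, -1.4]
grip_width: 0.0494
gripper_force: 35.0
```

Call:
send_rows([
  [[0,0,0.6],[0,0,0]],
  [[0,0,0],[0,0,0]],
  [[0,0,0],[0,0,0]],
  [[0,0,0],[0,0,0]],
])

```text
clock: 7.2
tool_pos: [0.4923, -0.2398, 0.1042]
eef_rot: [0.973, 0.15, 0.103, -0.14]
contact_force: [-0.1, -1.1, -1.8]
grip_width: 0.0491
gripper_force: 35.0
```

```bash
python3 - <<'E'
from plan import *
s=bot.state(); print(s['clock'],s['contact_force'],s['moment'],NR.T@(s['tool_pos']-NP)*1e3)
E
```

```text
7.2 [-0.13272117 -1.05268013 -1.76942598] [-0.22484263  0.16281094 -0.03429349] [52.43694328 32.59400969 36.87934009]
```

Call:
send_rows([
  [[0,0,0.6],[0,0,0]],
  [[0,0,0],[0,0,0]],
  [[0,0,0],[0,0,0]],
  [[0,0,0],[0,0,0]],
])

```text
clock: 7.53
tool_pos: [0.4927, -0.2401, 0.1041]
eef_rot: [0.973, 0.15, 0.103, -0.139]
contact_force: [-1.2, -0.9, 2.5]
grip_width: 0.0495
gripper_force: 35.0
```

Call:
send_rows([
  [[0,0,0.5],[0,0,0]],
  [[0,0,0],[0,0,0]],
  [[0,0,0],[0,0,0]],
  [[0,0,0],[0,0,0]],
])

```text
clock: 7.87
tool_pos: [0.4929, -0.2402, 0.104]
eef_rot: [0.973, 0.15, 0.103, -0.139]
contact_force: [-2.0, -2.2, 5.9]
grip_width: 0.0496
gripper_force: 35.0
```

Contact is made on the plate (force rose from −2 to +6 N). Releasing.

Call:
send_rows([
  [[0,0,0],[0,0,0]],
  [[0,0,0],[0,0,0]],
  [[0,0,0],[0,0,0]],
  [[0,0,0],[0,0,0]],
  [[0,0,0],[0,0,0]],
  [[0,0,0],[0,0,0]],
], gripper=1)

```text
clock: 8.37
tool_pos: [0.4924, -0.2393, 0.103]
eef_rot: [0.973, 0.15, 0.103, -0.14]
contact_force: [-0.7, -0.8, 0.1]
grip_width: 0.0868
gripper_force: 0.0
```

Call:
send_rows([
  [[0,0,-5],[0,0,0]],
  [[0,0,-12],[0,0,0]],
  [[0,0,-25],[0,0,0]],
  [[0,0,-30],[0,0,0]],
  [[0,0,-30],[0,0,0]],
  [[0,0,-20],[0,0,0]],
  [[0,0,0],[0,0,0]],
  [[0,0,0],[0,0,0]],
])

```text
clock: 9.03
tool_pos: [0.4735, -0.2776, 0.2196]
eef_rot: [0.974, 0.149, 0.104, -0.138]
contact_force: [-0.8, 0.7, -0.2]
grip_width: 0.0888
gripper_force: 0.0
```

```bash
python3 - <<'E'
from plan import *
print(bot.state()['contact_force'],bot.state()['tool_pos'])
out=np.zeros((600,800,3),np.uint8)
s=take('wrist','w3'); a=s['color'].copy()
hm=(box(-42,42,-25,25,-11,11)+[.042,.025,.011])@NR.T+NP
F=np.vstack(fences([NP[0],NP[1],.2795]))
def mark(a,s):
    for q in proj(s,F): cv2.circle(a,tuple(q.round().astype(int).tolist()),2,(0,255,0),1)
    for q in proj(s,hm): cv2.circle(a,tuple(q.round().astype(int).tolist()),2,(0,0,255),1)
mark(a,s); out[:400,:640]=a
t=take('scene','s3'); b=t['color'].copy(); mark(b,t); c=proj(t,[NP+NR@[.05,.04,0]])[0].astype(int)
b=b[c[1]-25:c[1]+25,c[0]-40:c[0]+40]; b=cv2.resize(b,None,fx=4,fy=4,interpolation=cv2.INTER_CUBIC)
out[400:600,:320]=b; cv2.imwrite('pics/w3o.png',out)
E
```

```text
[-0.76278156  0.6572509  -0.23772777] [ 0.47350259 -0.27755282  0.21958259]
```

View pics/w3o.png

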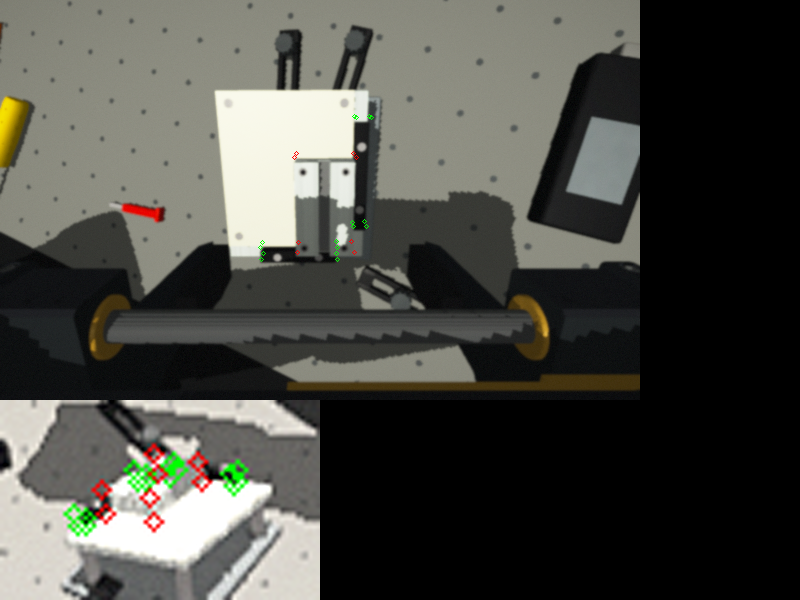

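The spreader is home: its right side is flush with the long fence (u≈354), its near end is at the short fence (v≈250), and the far edge is at v=160. Now to the gauge.

```bash
python3 - <<'E'
from plan import *
G=down(SY-np.pi/2)
rows([((.50,0.02,.25),G,38),((ST[0]-.004,ST[1],.215),G,38)])
E
```

```text
[[[13.9,-33.8,7.9],[-0.034,-0.028,0.024]],[[13.2,-34.3,6.4],[-0.034,-0.028,0.024]],[[12.6,-34.8,4.9],[-0.034,-0.028,0.024]],[[11.9,-35.3,3.3],[-0.034,-0.028,0.024]],[[11.1,-35.6,1.8],[-0.034,-0.028,0.024]],[[10.2,-35.9,0.3],[-0.034,-0.028,0.024]],[[9.4,-36.1,-1.2],[-0.034,-0.028,0.024]],[[8.5,-36.3,-2.7],[-0.034,-0.028,0.024]]]
[[[6.6,-33.0,3.9],[0.0,0.0,0.0]],[[6.6,-33.0,3.9],[0.0,0.0,0.0]],[[6.6,-33.0,3.9],[0.0,0.0,0.0]],[[6.6,-33.0,3.9],[0.0,0.0,0.0]],[[6.6,-33.0,3.9],[0.0,0.0,0.0]],[[6.6,-33.0,3.9],[0.0,0.0,0.0]],[[6.6,-33.0,3.9],[0.0,0.0,0.0]],[[6.6,-33.0,3.9],[0.0,0.0,0.0]]]
[[[6.6,-33.0,3.9],[0.0,0.0,0.0]]]
17
```

Call:
send_rows([
  [[13.9,-33.8,7.9],[-0.034,-0.028,0.024]],
  [[13.2,-34.3,6.4],[-0.034,-0.028,0.024]],
  [[12.6,-34.8,4.9],[-0.034,-0.028,0.024]],
  [[11.9,-35.3,3.3],[-0.034,-0.028,0.024]],
  [[11.1,-35.6,1.8],[-0.034,-0.028,0.024]],
  [[10.2,-35.9,0.3],[-0.034,-0.028,0.024]],
  [[9.4,-36.1,-1.2],[-0.034,-0.028,0.024]],
  [[8.5,-36.3,-2.7],[-0.034,-0.028,0.024]],
])

```text
clock: 9.8
tool_pos: [0.4994, 0.0217, 0.2491]
eef_rot: [0.998, 0.055, -0.002, 0.002]
contact_force: [0.3, 1.3, 0.3]
grip_width: 0.0881
gripper_force: 0.0
```

Call:
send_rows([
  [[6.6,-33,4],[0,0,0]],
  [[6.6,-33,4],[0,0,0]],
  [[6.6,-33,4],[0,0,0]],
  [[6.6,-33,4],[0,0,0]],
  [[6.6,-33,4],[0,0,0]],
  [[6.6,-33,4],[0,0,0]],
  [[6.6,-33,4],[0,0,0]],
  [[6.6,-33,4],[0,0,0]],
])

```text
clock: 10.47
tool_pos: [0.5223, 0.2893, 0.2152]
eef_rot: [0.998, 0.056, -0.003, 0.002]
contact_force: [0.1, -0.4, -0.7]
grip_width: 0.0879
gripper_force: 0.0
```

Call:
send_rows([
  [[6.6,-33,4],[0,0,0]],
  [[0,0,0],[0,0,0]],
  [[0,0,0],[0,0,0]],
  [[0,0,0],[0,0,0]],
  [[0,0,0],[0,0,0]],
])

```text
clock: 10.88
tool_pos: [0.5263, 0.32, 0.2126]
eef_rot: [0.998, 0.055, -0.002, 0.002]
contact_force: [0.4, -0.0, -0.5]
grip_width: 0.0878
gripper_force: 0.0
```

```bash
python3 - <<'E'
from plan import *
s=bot.state(); print(s['clock'],s['tool_pos'],s['joint_pos'],(R.from_matrix(down(SY-np.pi/2)).inv()*R.from_quat(s['eef_rot'])).as_rotvec())
s=take('wrist','w4'); a=s['color'].copy()
Rz=R.from_euler('z',SY).as_matrix()
top=np.array([[x,y,z] for x,y,z in [(28,44,30),(28,-44,30),(-28,44,30),(-28,-44,30)]])/1e3@Rz.T+[*ST,.012]
cs=np.array([[x,y,102] for x in(-12,12) for y in(-23,23)])/1e3@Rz.T+[*ST,.012]
for P,c in((top,(255,0,0)),(cs,(0,0,255))):
    for q in proj(s,P): cv2.circle(a,tuple(q.round().astype(int).tolist()),2,c,1)
print(proj(s,top).round(1).tolist(),proj(s,cs).round(1).tolist())
cv2.imwrite('pics/w4o.png',a)
E
```

```text
10.8833 [0.52629907 0.32001968 0.21261277] [ 0.35495812  0.31704588  1.54081651 -0.00232356  1.28766203  1.81612001] [-0.00311502 -0.00327525  0.00111205]
[[267.1, 150.0], [364.7, 149.8], [269.9, 208.9], [362.3, 208.7]] [[347.2, 219.5], [284.0, 219.7], [348.1, 187.6], [282.9, 187.8]]
```

View pics/w4o.png

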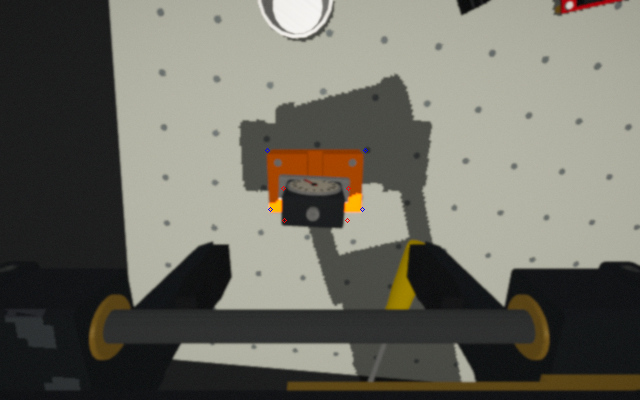

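The stand corners match, and the dial faces +x. The rod end is seen at (313,214) and the case-top near edge at v≈227, so the gauge sits a few mm towards −x of the stand centre.

```bash
python3 - <<'E'
from plan import *
s=load('w4'); g=onz(s,313,214,.122); e=onz(s,314,227,.114); print(g,e, R.from_euler('z',-SY).apply(g-[*ST,0]),R.from_euler('z',-SY).apply(e-[*ST,0]))
G=down(SY-np.pi/2); 
rows([((*g[:2],.135),G,25),((*g[:2],.093),G,8)])
E
```

```text
[0.52491817 0.32249434 0.122     ] [0.5121125  0.32051813 0.114     ] [-0.00481818  0.00174076  0.122     ] [-0.01776417  0.00120041  0.114     ]
[[[-0.3,-0.8,19.5],[0.001,0.001,0]],[[-0.3,-0.7,19.5],[0.001,0.001,0]],[[-0.3,-0.7,19.5],[0.001,0.001,0]],[[-0.3,-0.7,19.5],[0.001,0.001,0]],[[0.0,0.0,7.0],[0.0,0.0,0.0]],[[0.0,0.0,7.0],[0.0,0.0,0.0]],[[0.0,0.0,7.0],[0.0,0.0,0.0]],[[0.0,0.0,7.0],[0.0,0.0,0.0]]]
[[[0.0,0.0,7.0],[0.0,0.0,0.0]],[[0.0,0.0,7.0],[0.0,0.0,0.0]]]
10
```

Call:
send_rows([
  [[-0.3,-0.8,19.5],[0.001,0.001,0]],
  [[-0.3,-0.7,19.5],[0.001,0.001,0]],
  [[-0.3,-0.7,19.5],[0.001,0.001,0]],
  [[-0.3,-0.7,19.5],[0,0,0]],
  [[0,0,8],[0,0,0]],
  [[0,0,8],[0,0,0]],
  [[0,0,8],[0,0,0]],
  [[0,0,8],[0,0,0]],
])

```text
clock: 11.6
tool_pos: [0.5261, 0.3235, 0.1039]
eef_rot: [0.998, 0.055, 0.002, -0.001]
contact_force: [0.6, 0.2, 0.4]
grip_width: 0.0878
gripper_force: 0.0
```

Call:
send_rows([
  [[0,0,6],[0,0,0]],
  [[0,0,4],[0,0,0]],
  [[0,0,0],[0,0,0]],
  [[0,0,0],[0,0,0]],
  [[0,0,0],[0,0,0]],
])

```text
clock: 12.02
tool_pos: [0.5256, 0.3239, 0.0939]
eef_rot: [0.998, 0.056, 0.001, -0.0]
contact_force: [0.6, 0.9, -1.4]
grip_width: 0.0878
gripper_force: 0.0
```

```bash
python3 - <<'E'
from plan import *
s=bot.state(); print(s['clock'],s['tool_pos'],s['contact_force'],(R.from_matrix(down(SY-np.pi/2)).inv()*R.from_quat(s['eef_rot'])).as_rotvec())
E
```

```text
12.0167 [0.52558796 0.32388808 0.09391018] [ 0.63460489  0.85404654 -1.35416065] [0.00070367 0.00213857 0.00030328]
```

Call:
send_rows([
  [[0,1,0],[0,-0.002,0]],
  [[0,0,0],[0,0,0]],
  [[0,0,0],[0,0,0]],
  [[0,0,0],[0,0,0]],
  [[0,0,0],[0,0,0]],
  [[0,0,0],[0,0,0]],
  [[0,0,0],[0,0,0]],
  [[0,0,0],[0,0,0]],
], gripper=0.35, newtons=40)

```text
clock: 12.68
tool_pos: [0.5253, 0.3229, 0.0935]
eef_rot: [0.998, 0.055, -0.0, -0.0]
contact_force: [-0.7, 0.3, 0.8]
grip_width: 0.0459
gripper_force: 39.5
```

```bash
python3 - <<'E'
from plan import *
s=bot.state(); p=s['tool_pos']; print(s['clock'],p,s['contact_force'],s['moment'],(R.from_matrix(down(SY-np.pi/2)).inv()*R.from_quat(s['eef_rot'])).as_rotvec())
G=down(SY-np.pi/2)
# foot is (p.z-.042) ahead of TCP; tip 14 mm more
h=(p[2]-.042)*1e3; print('h',h)
a=onplate(42,25,22+14+h+50); print(a)
rows([((p[0],p[1],p[2]+.12),G,25),((.50,.02,.26),G),(a,TN,36)])
E
```

```text
12.6833 [0.52533297 0.32288564 0.09348056] [-0.74734311  0.32319063  0.78954572] [0.13882831 0.05694216 0.00119633] [ 0.00082079 -0.00065083  0.00044469]
h 51.48055611817678
[ 0.46933958 -0.28013574  0.19439277]
[[[0,0,-24.0],[0,0.0,0]],[[0,0,-24.0],[0,0.0,0]],[[0,0,-24.0],[0,0.0,0]],[[0,0,-24.0],[0,0.0,0]],[[0,0,-24.0],[0,0.0,0]],[[-6.5,33.1,-5.2],[0.0,0.0,0.0]],[[-6.5,33.1,-5.2],[0.0,0.0,0.0]],[[-6.5,33.1,-5.2],[0.0,0.0,0.0]]]
[[[-6.5,33.1,-5.2],[0.0,0.0,0.0]],[[-6.5,33.1,-5.2],[0.0,0.0,0.0]],[[-6.5,33.1,-5.2],[0.0,0.0,0.0]],[[-6.5,33.1,-5.2],[0.0,0.0,0.0]],[[-6.5,33.1,-5.2],[0.0,0.0,0.0]],[[-6.5,33.1,-5.2],[0.0,0.0,0.0]],[[-7.1,32.8,7.3],[0.03,0.025,-0.022]],[[-8.0,32.8,6.1],[0.03,0.025,-0.022]]]
[[[-8.8,32.8,4.9],[0.03,0.025,-0.022]],[[-9.7,32.7,3.7],[0.03,0.025,-0.022]],[[-10.4,32.6,2.5],[0.03,0.025,-0.022]],[[-11.2,32.4,1.2],[0.03,0.025,-0.022]],[[-11.9,32.2,0],[0.03,0.025,-0.022]],[[-12.6,31.9,-1.3],[0.03,0.025,-0.022]],[[-13.3,31.5,-2.6],[0.03,0.025,-0.022]]]
23
```

Call:
send_rows([
  [[0,0,-24],[0,0,0]],
  [[0,0,-24],[0,0,0]],
  [[0,0,-24],[0,0,0]],
  [[0,0,-24],[0,0,0]],
  [[0,0,-24],[0,0,0]],
  [[-6.5,33,-5],[0,0,0]],
  [[-6.5,33,-5],[0,0,0]],
  [[-6.5,33,-5],[0,0,0]],
])

```text
clock: 13.35
tool_pos: [0.5163, 0.2213, 0.2283]
eef_rot: [0.998, 0.056, -0.001, -0.0]
contact_force: [-0.4, -1.0, -2.2]
grip_width: 0.0461
gripper_force: 39.6
```

Call:
send_rows([
  [[-6.5,33.1,-5.2],[0,0,0]],
  [[-6.5,33.1,-5.2],[0,0,0]],
  [[-6.5,33.1,-5.2],[0,0,0]],
  [[-6.5,33.1,-5.2],[0,0,0]],
  [[-6.5,33.1,-5.2],[0,0,0]],
  [[-6.5,33.1,-5.2],[0,0,0]],
  [[-7.1,32.8,7.3],[0.03,0.025,-0.022]],
  [[-8,32.8,6.1],[0.03,0.025,-0.022]],
])

```text
clock: 14.02
tool_pos: [0.4934, -0.0476, 0.2453]
eef_rot: [0.996, 0.078, 0.024, -0.032]
contact_force: [0.5, 0.2, -3.4]
grip_width: 0.0458
gripper_force: 39.6
```

Call:
send_rows([
  [[-8.8,32.8,4.9],[0.03,0.025,-0.022]],
  [[-9.7,32.7,3.7],[0.03,0.025,-0.022]],
  [[-10.4,32.6,2.5],[0.03,0.025,-0.022]],
  [[-11.2,32.4,1.2],[0.03,0.025,-0.022]],
  [[-11.9,32.2,0],[0.03,0.025,-0.022]],
  [[-12.6,31.9,-1.3],[0.03,0.025,-0.022]],
  [[-13.3,31.5,-2.6],[0.03,0.025,-0.022]],
  [[0,0,0],[0,0,0]],
])

```text
clock: 14.68
tool_pos: [0.4674, -0.286, 0.1912]
eef_rot: [0.973, 0.15, 0.103, -0.14]
contact_force: [0.2, 0.1, -3.2]
grip_width: 0.046
gripper_force: 39.5
```

Call:
send_rows([
  [[0,0,0],[0,0,0]],
  [[0,0,0],[0,0,0]],
  [[0,0,0],[0,0,0]],
  [[0,0,0],[0,0,0]],
])

```text
clock: 15.02
tool_pos: [0.47, -0.2785, 0.1942]
eef_rot: [0.973, 0.153, 0.104, -0.14]
contact_force: [0.2, 0.9, -2.2]
grip_width: 0.0458
gripper_force: 39.6
```

```bash
python3 - <<'E'
from plan import *
s=bot.state(); print(s['clock'],s['grip_width'],s['contact_force'],NR.T@(s['tool_pos']-NP)*1e3,(R.from_matrix(TN).inv()*R.from_quat(s['eef_rot'])).as_rotvec())
h=51.5
rows([(onplate(42,25,36+h+8),TN,12)])
s=take('wrist','w5'); a=s['color'].copy()
ch=np.array([[x,y,22] for x in(0,84) for y in(0,20,30,50)])/1e3@NR.T+NP
print(proj(s,ch).round(1).tolist())
for q in proj(s,ch): cv2.circle(a,tuple(q.round().astype(int).tolist()),2,(0,0,255),1)
t=take('scene','s5'); b=t['color'].copy(); c=proj(t,[NP+NR@[.05,.03,.05]])[0].astype(int)
b=b[c[1]-50:c[1]+30,c[0]-35:c[0]+35]; b=cv2.resize(b,None,fx=5,fy=5,interpolation=cv2.INTER_CUBIC)
o=np.zeros((400,800,3),np.uint8); o[:,:450]=a[:,95:545]; o[:,450:]=b; cv2.imwrite('pics/w5o.png',o)
E
```

```text
15.0167 0.04582735182489933 [ 0.20217181  0.87406865 -2.24317019] [ 42.99864668  26.28551953 136.68714144] [-0.00035076  0.00232868 -0.00252301]
[[[-0.3,0.3,10.3],[0.0,-0.001,0.001]],[[-0.3,0.3,10.3],[0.0,-0.001,0.001]],[[-0.3,0.3,10.3],[0.0,-0.001,0.001]],[[-0.3,0.3,10.3],[0.0,-0.001,0.001]]]
4
[[350.1, 253.5], [325.3, 253.4], [312.9, 253.4], [288.2, 253.3], [353.6, 149.2], [326.3, 149.1], [312.6, 149.1], [285.3, 149.0]]
```

View pics/w5o.png

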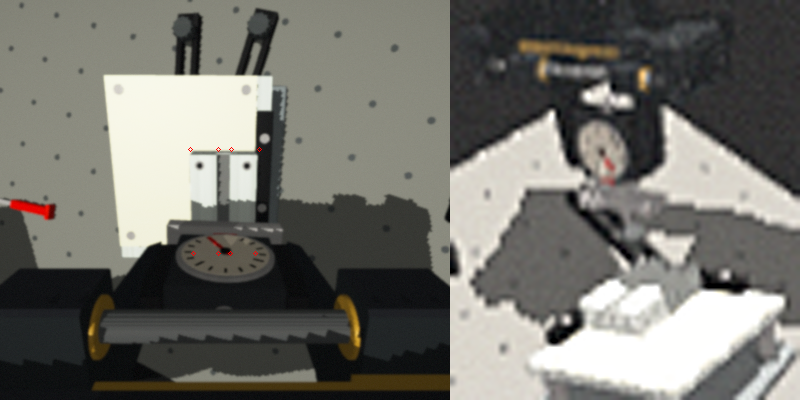

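```bash
python3 - <<'E'
from plan import *
s=load('w5'); st=bot.state(); p=np.array(st['tool_pos']); r=R.from_quat(st['eef_rot'])
g=s['color'].astype(float).mean(2)
for v in (160,175): print(v,g[v,275:365:1].astype(int).tolist())
print(228,g[226:231,258:270].mean(0).astype(int).tolist(),g[226:231,374:388].mean(0).astype(int).tolist())
for h in(41.5,51.5):
  F=[p+r.apply(np.array([x,y,h])/1e3) for x in(-11,11) for y in(-32,32)]; print(h,proj(s,F).round(1).tolist())
for x in (84,75,65):
  print(x,proj(s,np.array([[x,y,22] for y in(0,20,30,50)])/1e3@NR.T+NP).round(1).tolist())
E
```

```text
160 [238, 239, 239, 239, 239, 238, 238, 238, 236, 234, 232, 234, 233, 233, 233, 232, 228, 223, 218, 217, 223, 227, 232, 233, 235, 235, 236, 237, 235, 235, 232, 231, 230, 228, 227, 213, 164, 100, 84, 107, 122, 127, 126, 126, 127, 128, 126, 125, 132, 165, 207, 229, 231, 231, 231, 231, 230, 229, 231, 231, 233, 233, 234, 232, 230, 227, 224, 223, 223, 226, 229, 230, 228, 227, 225, 217, 186, 120, 57, 28, 25, 28, 30, 27, 26, 29, 26, 25, 23, 23]
175 [238, 239, 238, 238, 238, 237, 238, 237, 234, 230, 230, 232, 232, 232, 232, 231, 230, 230, 231, 232, 234, 235, 235, 234, 234, 234, 234, 233, 234, 233, 232, 230, 228, 227, 226, 212, 163, 97, 61, 71, 102, 119, 124, 123, 125, 124, 123, 125, 131, 161, 206, 227, 229, 230, 230, 230, 229, 228, 229, 230, 232, 233, 233, 233, 232, 233, 233, 233, 233, 231, 230, 228, 226, 224, 223, 209, 152, 75, 24, 20, 25, 24, 28, 28, 25, 28, 25, 26, 24, 26]
228 [234, 232, 222, 179, 120, 89, 84, 88, 95, 101, 106, 114] [110, 109, 100, 83, 66, 56, 54, 55, 53, 55, 55, 55, 54, 54]
41.5 [[260.9, 259.5], [374.5, 259.5], [258.8, 223.0], [376.5, 223.0]]
51.5 [[263.8, 251.7], [371.7, 251.6], [261.9, 216.7], [373.6, 216.7]]
84 [[353.6, 149.2], [326.3, 149.1], [312.6, 149.1], [285.3, 149.0]]
75 [[353.2, 161.3], [326.2, 161.3], [312.7, 161.2], [285.7, 161.2]]
65 [[352.7, 174.6], [326.1, 174.5], [312.7, 174.5], [286.0, 174.4]]
```

Call:
send_rows([
  [[-0.2,-0.2,11],[0,-0.001,0.001]],
  [[-0.2,-0.2,11],[0,-0.001,0.001]],
  [[-0.2,-0.2,11],[0,0,0]],
  [[0,-0.3,8],[0,0,0]],
  [[0,0,4],[0,0,0]],
  [[0,0,0],[0,0,0]],
  [[0,0,0],[0,0,0]],
  [[0,0,0],[0,0,0]],
])

```text
clock: 15.78
tool_pos: [0.4761, -0.2659, 0.152]
eef_rot: [0.973, 0.152, 0.103, -0.14]
contact_force: [-0.2, 0.7, -3.1]
grip_width: 0.0458
gripper_force: 39.6
```

```bash
python3 - <<'E'
from plan import *
s=bot.state(); print(s['clock'],s['contact_force'],NR.T@(s['tool_pos']-NP)*1e3,(R.from_matrix(TN).inv()*R.from_quat(s['eef_rot'])).as_rotvec())
t=s; s=take('wrist','w6'); p=np.array(t['tool_pos']); r=R.from_quat(t['eef_rot']); g=s['color'].astype(float).mean(2)
for x in (84,75,65):
  print(x,proj(s,np.array([[x,y,22] for y in(0,20,30,50)])/1e3@NR.T+NP).round(1).tolist())
for v in(185,195,205): print(v,g[v,270:370].astype(int).tolist())
print(proj(s,[p+r.apply(np.array([x,y,41.5])/1e3) for x in(-11,11) for y in(-32,32)]).round(1).tolist(),g[226:231,256:270].mean(0).astype(int).tolist(),g[226:231,370:388].mean(0).astype(int).tolist())
E
```

```text
15.7833 [-0.1828018   0.66596728 -3.07447227] [41.86739262 25.59678031 92.22958262] [-0.00104432  0.00114611  0.00127234]
84 [[359.8, 157.3], [326.5, 157.4], [309.9, 157.4], [276.6, 157.4]]
75 [[359.3, 172.0], [326.4, 172.1], [310.0, 172.1], [277.1, 172.2]]
65 [[358.7, 187.9], [326.3, 188.0], [310.1, 188.0], [277.8, 188.1]]
185 [235, 236, 235, 236, 235, 235, 234, 232, 231, 230, 229, 230, 229, 229, 228, 228, 227, 229, 230, 232, 234, 233, 233, 232, 231, 232, 232, 233, 233, 231, 231, 230, 227, 226, 225, 224, 222, 204, 156, 96, 61, 51, 55, 72, 99, 116, 120, 121, 121, 121, 122, 121, 122, 128, 161, 204, 223, 228, 228, 228, 227, 227, 225, 225, 226, 227, 227, 230, 231, 230, 231, 230, 229, 229, 229, 229, 230, 230, 230, 228, 227, 224, 223, 221, 221, 221, 202, 144, 68, 21, 18, 22, 22, 29, 28, 23, 26, 26, 26, 24]
195 [235, 235, 235, 235, 233, 232, 228, 228, 230, 230, 228, 228, 229, 228, 227, 227, 226, 227, 230, 231, 232, 233, 232, 232, 231, 231, 231, 231, 231, 231, 231, 229, 227, 225, 223, 222, 222, 206, 159, 97, 66, 66, 74, 87, 106, 117, 119, 119, 119, 119, 120, 120, 123, 140, 182, 213, 225, 22
[... 194 characters left out ...]
, 22]
205 [107, 107, 106, 106, 108, 113, 147, 199, 224, 227, 228, 227, 227, 227, 226, 226, 225, 226, 228, 230, 231, 232, 231, 230, 231, 228, 222, 216, 220, 224, 226, 226, 225, 224, 223, 221, 216, 197, 150, 92, 58, 52, 53, 61, 71, 76, 84, 96, 102, 108, 112, 117, 120, 134, 170, 206, 222, 226, 225, 225, 224, 222, 222, 221, 222, 224, 227, 228, 228, 230, 229, 228, 228, 227, 229, 229, 229, 229, 227, 226, 223, 222, 219, 221, 218, 202, 148, 72, 29, 21, 24, 23, 24, 24, 23, 22, 24, 20, 25, 23]
[[260.6, 259.5], [374.1, 259.5], [258.5, 223.0], [376.1, 223.0]] [232, 232, 232, 230, 219, 177, 116, 82, 75, 75, 86, 105, 119, 131] [101, 105, 110, 113, 112, 109, 100, 81, 63, 53, 51, 51, 53, 53, 54, 53, 54, 53]
```

Call:
send_rows([
  [[0,-1.5,0],[0.001,-0.001,-0.001]],
  [[0,0,3],[0,0,0]],
  [[0,0,3],[0,0,0]],
  [[0,0,2],[0,0,0]],
  [[0,0,0],[0,0,0]],
  [[0,0,0],[0,0,0]],
  [[0,0,0],[0,0,0]],
])

```text
clock: 16.42
tool_pos: [0.4767, -0.2617, 0.1445]
eef_rot: [0.973, 0.152, 0.102, -0.141]
contact_force: [0.1, -0.0, -2.8]
grip_width: 0.046
gripper_force: 39.6
```

```bash
cat > q.py <<'E'
from plan import *
s=bot.state(); print(s['clock'],'Fplate',(NR.T@s['contact_force']).round(2),s['moment'].round(3),(NR.T@(s['tool_pos']-NP)*1e3).round(2),(R.from_matrix(TN).inv()*R.from_quat(s['eef_rot'])).as_rotvec().round(4))
E
python3 q.py
```

```text
16.4167 Fplate [-0.61 -0.71 -2.59] [-0.32   0.139 -0.049] [41.69 27.42 83.8 ] [ 0.0007 -0.0002  0.0004]
```

The tip has passed below the top face without force, so it is in the channel. Pressing on.

Call:
send_rows([
  [[0,0,3],[0,0,0]],
  [[0,0,2],[0,0,0]],
  [[0,0,2],[0,0,0]],
  [[0,0,1],[0,0,0]],
  [[0,0,0],[0,0,0]],
  [[0,0,0],[0,0,0]],
  [[0,0,0],[0,0,0]],
])

```text
clock: 17.0
tool_pos: [0.478, -0.2594, 0.1372]
eef_rot: [0.973, 0.152, 0.102, -0.141]
contact_force: [-0.7, -0.8, -0.1]
grip_width: 0.046
gripper_force: 39.6
```

```bash
python3 q.py
```

```text
17.0 Fplate [-0.93 -0.55  0.28] [-0.261  0.216  0.039] [41.76 27.34 76.07] [ 0.0003 -0.0001  0.0002]
```

Call:
send_rows([
  [[0,0,1],[0,0,0]],
  [[0,0,1],[0,0,0]],
  [[0,0,0.5],[0,0,0]],
  [[0,0,0.5],[0,0,0]],
  [[0,0,0],[0,0,0]],
  [[0,0,0],[0,0,0]],
  [[0,0,0],[0,0,0]],
])

```text
clock: 17.58
tool_pos: [0.4784, -0.2586, 0.1348]
eef_rot: [0.973, 0.152, 0.102, -0.14]
contact_force: [-3.6, -0.1, 5.5]
grip_width: 0.0459
gripper_force: 39.6
```

```bash
python3 q.py
```

```text
17.5833 Fplate [-2.08  2.37  5.76] [0.047 0.501 0.13 ] [41.79 27.34 73.56] [ 0.0003 -0.0002  0.    ]
```

Call:
send_rows([
  [[0,0,0.6],[0,0,0]],
  [[0,0,0],[0,0,0]],
  [[0,0,0],[0,0,0]],
  [[0,0,0],[0,0,0]],
])

```text
clock: 17.92
tool_pos: [0.4784, -0.2586, 0.1348]
eef_rot: [0.973, 0.152, 0.102, -0.14]
contact_force: [-6.6, -0.7, 9.4]
grip_width: 0.0456
gripper_force: 39.6
```

Call:
send_rows([
  [[0,0,0.5],[0,0,0]],
  [[0,0,0],[0,0,0]],
  [[0,0,0],[0,0,0]],
  [[0,0,0],[0,0,0]],
])

```text
clock: 18.25
tool_pos: [0.4785, -0.2586, 0.1348]
eef_rot: [0.973, 0.152, 0.102, -0.14]
contact_force: [-8.0, 0.8, 12.9]
grip_width: 0.0459
gripper_force: 39.6
```

```bash
python3 q.py
```

```text
18.25 Fplate [-4.1   6.5  13.13] [0.366 0.946 0.338] [41.89 27.29 73.52] [-0.     -0.0002 -0.0003]
```

Call:
send_rows([
  [[-0.4,-0.2,0],[0,0,0]],
  [[-0.4,-0.2,0],[0,0,0]],
  [[0,0,0],[0,0,0]],
  [[0,0,0],[0,0,0]],
  [[0,0,0],[0,0,0]],
])

```text
clock: 18.67
tool_pos: [0.4783, -0.2586, 0.1348]
eef_rot: [0.973, 0.152, 0.103, -0.14]
contact_force: [-4.3, -0.7, 10.0]
grip_width: 0.0459
gripper_force: 39.6
```

```bash
python3 q.py; python3 - <<'E'
from plan import *
s=take('wrist','w7'); a=s['color']
t=take('scene','s7'); b=t['color'].copy(); c=proj(t,[NP+NR@[.05,.03,.05]])[0].astype(int)
b=b[c[1]-40:c[1]+40,c[0]-35:c[0]+35]; b=cv2.resize(b,None,fx=5,fy=5,interpolation=cv2.INTER_CUBIC)
o=np.zeros((400,800,3),np.uint8); o[:,:450]=a[:,95:545]; o[:,450:]=b; cv2.imwrite('pics/w7o.png',o)
E
```

```text
18.6667 Fplate [-1.76  3.19 10.27] [0.24  0.384 0.091] [41.72 27.38 73.51] [-0.001   0.0011 -0.0004]
```

View pics/w7o.png

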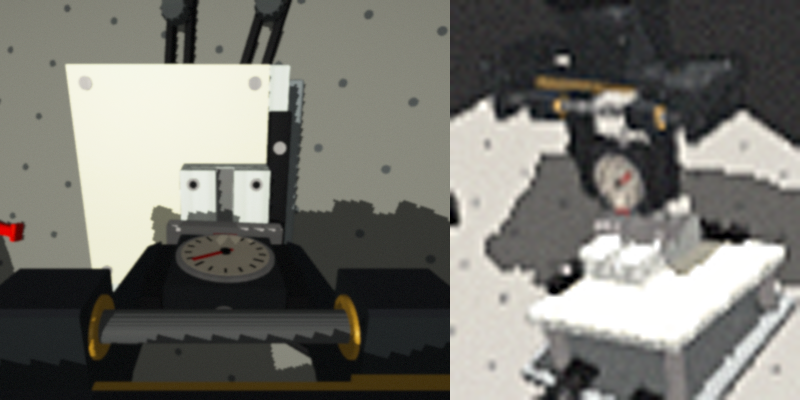

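The foot sits flat across the spreader at (225,232), the hand has turned to (195,260), and the spreader still touches the long fence at u≈270. I'll trim the side force and hold.

Call:
send_rows([
  [[-0.4,0,0.3],[0,0,0]],
  [[0,0,0],[0,0,0]],
  [[0,0,0],[0,0,0]],
  [[0,0,0],[0,0,0]],
  [[0,0,0],[0,0,0]],
  [[0,0,0],[0,0,0]],
  [[0,0,0],[0,0,0]],
  [[0,0,0],[0,0,0]],
])

```text
clock: 19.43
tool_pos: [0.4782, -0.2586, 0.1348]
eef_rot: [0.973, 0.152, 0.103, -0.14]
contact_force: [-3.3, -0.2, 12.6]
grip_width: 0.0459
gripper_force: 39.6
```

Call:
send_rows([
  [[0,0,0],[0,0,0]],
  [[0,0,0],[0,0,0]],
  [[0,0,0],[0,0,0]],
  [[0,0,0],[0,0,0]],
  [[0,0,0],[0,0,0]],
  [[0,0,0],[0,0,0]],
  [[0,0,0],[0,0,0]],
  [[0,0,0],[0,0,0]],
])

```text
clock: 20.1
tool_pos: [0.4782, -0.2586, 0.1348]
eef_rot: [0.973, 0.152, 0.103, -0.14]
contact_force: [-2.5, 0.1, 13.4]
grip_width: 0.046
gripper_force: 39.6
```

Call:
send_rows([
  [[0,0,0],[0,0,0]],
  [[0,0,0],[0,0,0]],
  [[0,0,0],[0,0,0]],
  [[0,0,0],[0,0,0]],
  [[0,0,0],[0,0,0]],
  [[0,0,0],[0,0,0]],
  [[0,0,0],[0,0,0]],
  [[0,0,0],[0,0,0]],
])

```text
clock: 20.77
tool_pos: [0.4782, -0.2586, 0.1348]
eef_rot: [0.973, 0.152, 0.103, -0.14]
contact_force: [-3.7, 0.6, 12.9]
grip_width: 0.0461
gripper_force: 39.6
```

Call:
send_rows([
  [[0,0,0],[0,0,0]],
  [[0,0,0],[0,0,0]],
  [[0,0,0],[0,0,0]],
  [[0,0,0],[0,0,0]],
  [[0,0,0],[0,0,0]],
  [[0,0,0],[0,0,0]],
  [[0,0,0],[0,0,0]],
  [[0,0,0],[0,0,0]],
])

```text
clock: 21.43
tool_pos: [0.4782, -0.2586, 0.1348]
eef_rot: [0.973, 0.152, 0.103, -0.14]
contact_force: [-4.0, -0.0, 11.2]
grip_width: 0.0458
gripper_force: 39.6
```

```bash
python3 q.py; python3 - <<'E'
from plan import *
s=take('wrist','w8'); g=s['color'].astype(float).mean(2)
# block far edge & side edges, observed vs home model, compare with earlier (w6) bias
print([round(float(x),1) for x in g[150:185,300]],g[200,340:375].astype(int).tolist())
P=np.array([[84,y,z] for z in(0,22) for y in(0,50)])/1e3@NR.T+NP; print(proj(s,P).round(1).tolist())
E
```

```text
21.4333 Fplate [-1.03  3.98 11.19] [0.479 0.299 0.198] [41.63 27.38 73.51] [-0.0012  0.0016 -0.0005]
[237.0, 237.3, 236.0, 237.0, 236.7, 236.7, 236.7, 236.7, 235.7, 236.3, 236.7, 234.0, 221.3, 173.3, 124.0, 108.3, 104.0, 102.3, 107.7, 135.0, 184.3, 221.3, 231.3, 232.0, 232.0, 232.0, 232.3, 231.7, 231.7, 231.7, 231.7, 231.0, 232.0, 231.7, 231.7] [226, 225, 227, 229, 229, 229, 229, 229, 229, 228, 229, 228, 228, 228, 228, 227, 225, 224, 221, 219, 219, 219, 208, 166, 100, 43, 24, 20, 23, 24, 25, 25, 27, 22, 21]
[[362.2, 156.2], [280.2, 156.2], [367.4, 162.7], [275.8, 162.7]]
```

```bash
python3 - <<'E'
from plan import *
for n in('w5','w6','w8'):
    g=load(n)['color'].astype(float).mean(2); s=load(n)
    col=cv2.resize(g[140:190,296:304].mean(1).reshape(-1,1),(1,500)).ravel()
    d=np.gradient(col); i=np.argmax(d)/10+140-.45; P=NP+NR@[.084,.030,.022]; P2=NP+NR@[.080,.030,.022]; a,b=proj(s,[P,P2])
    print(n,'far edge',round(i,2),'pred',a[1].round(2),'off mm',((i-a[1])/(b[1]-a[1])*4).round(2))
G=down(SY-np.pi/2)
a=onplate(41.6,27.4,150); e=(.5253,.3229,.0935); f=(.5253,.3229,.215)
rows([(onplate(41.6,27.4,81),TN,3),(a,TN,24),((.50,.02,.26),G,36),(f,G,38)])
E
```

```text
w5 far edge 154.25 pred 149.05 off mm 3.81
w6 far edge 163.35 pred 157.39 off mm 3.62
w8 far edge 169.35 pred 162.68 off mm 3.7
[[[0,0,-2.5],[0.0,-0.001,0.0]],[[0,0,-2.5],[0.0,-0.001,0.0]],[[0,0,-2.5],[0.0,-0.001,0.0]],[[0,0.0,-23.0],[0.0,0.0,0.0]],[[0.0,0,-23.0],[0.0,0.0,0.0]],[[0,0.0,-23.0],[0.0,0.0,0.0]],[[13.9,-30.9,5.2],[-0.03,-0.025,0.022]],[[13.3,-31.3,4.0],[-0.03,-0.025,0.022]]]
[[[12.7,-31.7,2.7],[-0.03,-0.025,0.022]],[[12.1,-32.0,1.4],[-0.03,-0.025,0.022]],[[11.4,-32.3,0.2],[-0.03,-0.025,0.022]],[[10.7,-32.5,-1.1],[-0.03,-0.025,0.022]],[[9.9,-32.7,-2.3],[-0.03,-0.025,0.022]],[[9.1,-32.8,-3.5],[-0.03,-0.025,0.022]],[[8.3,-32.9,-4.7],[-0.03,-0.025,0.022]],[[6.5,-33.1,5.0],[0.0,0.0,0.0]]]
[[[6.5,-33.1,5.0],[0.0,0.0,0.0]],[[6.5,-33.1,5.0],[0.0,0.0,0.0]],[[6.5,-33.1,5.0],[0.0,0.0,0.0]],[[6.5,-33.1,5.0],[0.0,0.0,0.0]],[[6.5,-33.1,5.0],[0.0,0.0,0.0]],[[6.5,-33.1,5.0],[0.0,0.0,0.0]],[[6.5,-33.1,5.0],[0.0,0.0,0.0]],[[6.5,-33.1,5.0],[0.0,0.0,0.0]]]
24
```

The spreader did not move under the gauge (far edge offset steady at 3.6–3.8 mm of camera bias). Lifting and returning the gauge.

Call:
send_rows([
  [[0,0,-2.5],[0,0,0]],
  [[0,0,-2.5],[0,0,0]],
  [[0,0,-4],[0,0,0]],
  [[0,0,-23],[0,-0.001,0]],
  [[0,0,-23],[0,-0.001,0]],
  [[0,0,-23],[0,0,0]],
  [[13.9,-30.9,5.2],[-0.03,-0.025,0.022]],
  [[13.3,-31.3,4.0],[-0.03,-0.025,0.022]],
])

```text
clock: 22.15
tool_pos: [0.4723, -0.2164, 0.2184]
eef_rot: [0.983, 0.128, 0.078, -0.108]
contact_force: [0.4, 0.6, -3.2]
grip_width: 0.046
gripper_force: 39.5
```

Call:
send_rows([
  [[12.7,-31.7,2.7],[-0.03,-0.025,0.022]],
  [[12.1,-32.0,1.4],[-0.03,-0.025,0.022]],
  [[11.4,-32.3,0.2],[-0.03,-0.025,0.022]],
  [[10.7,-32.5,-1.1],[-0.03,-0.025,0.022]],
  [[9.9,-32.7,-2.3],[-0.03,-0.025,0.022]],
  [[9.1,-32.8,-3.5],[-0.03,-0.025,0.022]],
  [[8.3,-32.9,-4.7],[-0.03,-0.025,0.022]],
  [[6.5,-33.1,5.0],[0,0,0]],
])

```text
clock: 22.82
tool_pos: [0.5024, 0.056, 0.2556]
eef_rot: [0.998, 0.056, -0.002, 0.001]
contact_force: [1.6, 0.4, -2.3]
grip_width: 0.0461
gripper_force: 39.6
```

Call:
send_rows([
  [[6.5,-33.1,5],[0,0,0]],
  [[6.5,-33.1,5],[0,0,0]],
  [[6.5,-33.1,5],[0,0,0]],
  [[6.5,-33.1,5],[0,0,0]],
  [[6.5,-33.1,5],[0,0,0]],
  [[6.5,-33.1,5],[0,0,0]],
  [[6.5,-33.1,5],[0,0,0]],
  [[6.5,-33.1,5],[0,0,0]],
])

```text
clock: 23.48
tool_pos: [0.5227, 0.3242, 0.2124]
eef_rot: [0.998, 0.056, -0.004, 0.0]
contact_force: [1.1, 0.6, -2.7]
grip_width: 0.0459
gripper_force: 39.6
```

Call:
send_rows([
  [[0,0,0],[0,0,0]],
  [[0,0,0],[0,0,0]],
  [[0,0,0],[0,0,0]],
  [[0,0,0],[0,0,0]],
  [[0,0,0],[0,0,0]],
])

```text
clock: 23.9
tool_pos: [0.5239, 0.3215, 0.2139]
eef_rot: [0.998, 0.055, -0.003, 0.0]
contact_force: [0.7, 0.1, -3.8]
grip_width: 0.0459
gripper_force: 39.6
```

```bash
python3 - <<'E'
from plan import *
G=down(SY-np.pi/2); s=bot.state(); print(s['clock'],s['tool_pos'],s['contact_force'],s['grip_width'])
rows([(( .5253,.3229,.215),G),((.5253,.3229,.118),G,20),((.5253,.3229,.0965),G,6)])
E
```

```text
23.9 [0.52391919 0.32152643 0.21388886] [ 0.66287429  0.08267805 -3.82266579] 0.04586385513233632
[[[1.5,-1.2,-1.1],[0,0.006,-0.001]],[[0.0,0.0,19.4],[0.0,0.0,0.0]],[[0.0,0.0,19.4],[0.0,0.0,0.0]],[[0.0,0.0,19.4],[0.0,0.0,0.0]],[[0.0,0.0,19.4],[0.0,0.0,0.0]],[[0.0,0.0,19.4],[0.0,0.0,0.0]],[[0.0,0.0,5.4],[0.0,0.0,0.0]],[[0.0,0.0,5.4],[0.0,0.0,0.0]]]
[[[0.0,0.0,5.4],[0.0,0.0,0.0]],[[0.0,0.0,5.4],[0.0,0.0,0.0]]]
10
```

Call:
send_rows([
  [[1.5,-1.2,-1],[0,0.006,-0.001]],
  [[0,0,19.5],[0,0,0]],
  [[0,0,19.5],[0,0,0]],
  [[0,0,19.5],[0,0,0]],
  [[0,0,19.5],[0,0,0]],
  [[0,0,15],[0,0,0]],
  [[0,0,0],[0,0,0]],
  [[0,0,0],[0,0,0]],
])

```text
clock: 24.57
tool_pos: [0.5249, 0.3235, 0.1215]
eef_rot: [0.998, 0.056, -0.001, -0.0]
contact_force: [-0.3, -0.1, -2.4]
grip_width: 0.046
gripper_force: 39.6
```

```bash
cat > q2.py <<'E'
from plan import *
s=bot.state(); p=s['tool_pos']; G=down(SY-np.pi/2)
print(s['clock'],p,s['contact_force'].round(2),s['moment'].round(3),(R.from_matrix(G).inv()*R.from_quat(s['eef_rot'])).as_rotvec().round(4), delta((.5253,.3229,.0935))[0])
E
python3 q2.py
```

```text
24.5667 [0.52492272 0.32346441 0.1214625 ] [-0.28 -0.09 -2.39] [-0.056 -0.027  0.022] [ 0.0002 -0.0012 -0.0002] [ 0.3  0.6 28. ]
```

Call:
send_rows([
  [[0.3,0.6,8],[0,0.001,0]],
  [[0,0,7],[0,0,0]],
  [[0,0,6],[0,0,0]],
  [[0,0,3],[0,0,0]],
  [[0,0,2],[0,0,0]],
  [[0,0,0],[0,0,0]],
  [[0,0,0],[0,0,0]],
  [[0,0,0],[0,0,0]],
])

```text
clock: 25.23
tool_pos: [0.5258, 0.3237, 0.0961]
eef_rot: [0.998, 0.056, 0.001, -0.0]
contact_force: [-0.5, 0.0, -2.9]
grip_width: 0.0458
gripper_force: 39.6
```

```bash
python3 q2.py
```

```text
25.2333 [0.52576208 0.32369596 0.09611641] [-0.47  0.03 -2.86] [-0.     0.039 -0.055] [ 0.0007  0.0017 -0.0011] [-0.6  0.7  2.6]
```

Call:
send_rows([
  [[0,0.5,1],[0,-0.001,0]],
  [[0,0,1],[0,0,0]],
  [[0,0,0.5],[0,0,0]],
  [[0,0,0],[0,0,0]],
  [[0,0,0],[0,0,0]],
  [[0,0,0],[0,0,0]],
])

```text
clock: 25.73
tool_pos: [0.5257, 0.3231, 0.0935]
eef_rot: [0.998, 0.056, 0.0, -0.0]
contact_force: [-0.5, -0.3, -2.3]
grip_width: 0.0459
gripper_force: 39.6
```

Call:
send_rows([
  [[0,0,0.5],[0,0,0]],
  [[0,0,0],[0,0,0]],
  [[0,0,0],[0,0,0]],
  [[0,0,0],[0,0,0]],
])

```text
clock: 26.07
tool_pos: [0.5258, 0.3231, 0.0935]
eef_rot: [0.998, 0.056, 0.0, -0.0]
contact_force: [-3.1, -1.4, 5.1]
grip_width: 0.0456
gripper_force: 39.6
```

```bash
python3 q2.py
```

```text
26.0667 [0.52581181 0.32309046 0.09348293] [-3.13 -1.37  5.15] [-0.246  0.442 -0.019] [ 0.0006  0.0007 -0.0011] [-0.5  0.1 -0. ]
```

The foot is on the stand (force −2.3 to +5.1 N at the original height). Releasing and retreating straight up.

Call:
send_rows([
  [[0,0,-0.3],[0,0,0]],
  [[0,0,0],[0,0,0]],
  [[0,0,0],[0,0,0]],
  [[0,0,0],[0,0,0]],
  [[0,0,0],[0,0,0]],
  [[0,0,0],[0,0,0]],
], gripper=1)

```text
clock: 26.57
tool_pos: [0.5256, 0.3231, 0.0929]
eef_rot: [0.998, 0.056, -0.0, -0.0]
contact_force: [-0.4, 0.2, 0.2]
grip_width: 0.084
gripper_force: 0.0
```

Call:
send_rows([
  [[0,0,-8],[0,0,0]],
  [[0,0,-20],[0,0,0]],
  [[0,0,-30],[0,0,0]],
  [[0,0,-35],[0,0,0]],
  [[0,0,-35],[0,0,0]],
  [[0,0,0],[0,0,0]],
  [[0,0,0],[0,0,0]],
  [[0,0,0],[0,0,0]],
])

```text
clock: 27.23
tool_pos: [0.5254, 0.3229, 0.2212]
eef_rot: [0.998, 0.056, 0.0, -0.0]
contact_force: [-1.0, -0.3, -0.9]
grip_width: 0.0879
gripper_force: 0.0
```

```bash
python3 - <<'E'
from plan import *
s=bot.state(); print(s['clock'],s['tool_pos'])
w=take('wrist','w9'); s=take('scene','s9'); t=take('top','t9')
# nest change in scene vs just-after-seating (s3); gauge change in scene vs start
for n,c in(('s3',NP+NR@[.042,.025,.02]),('scene1',np.array([.525,.322,.08]))):
    a=load(n)['color']; u,v=proj(s,[c])[0].astype(int); A=a[v-18:v+18,u-18:u+18].astype(float); B=s['color'][v-18:v+18,u-18:u+18].astype(float)
    print(n,cv2.phaseCorrelate(A.mean(2),B.mean(2),cv2.createHanningWindow((36,36),cv2.CV_64F)),np.abs(A-B).mean())
o=np.zeros((560,800,3),np.uint8); o[:400,:400]=w['color'][:,120:520]
def crop(img,u,v,Y,X): o[Y:Y+280,X:X+400]=cv2.resize(img[v-28:v+28,u-40:u+40],(400,280),interpolation=cv2.INTER_CUBIC)
u,v=proj(s,[[.525,.322,.07]])[0].astype(int); crop(s['color'],u,v,0,400)
u,v=proj(t,[[.5,-.22,.07]])[0].astype(int); crop(t['color'],u,v,280,400)
cv2.imwrite('pics/fin.png',o)
E
```

```text
27.2333 [0.52536684 0.32293625 0.22121729]
s3 ((-0.3832821271017295, 0.10198029162690148), 0.6625925432897348) 45.742798353909464
scene1 ((-0.6983874523847255, 0.5417408778325736), 0.5780001334342659) 43.93441358024691
```

View pics/fin.png

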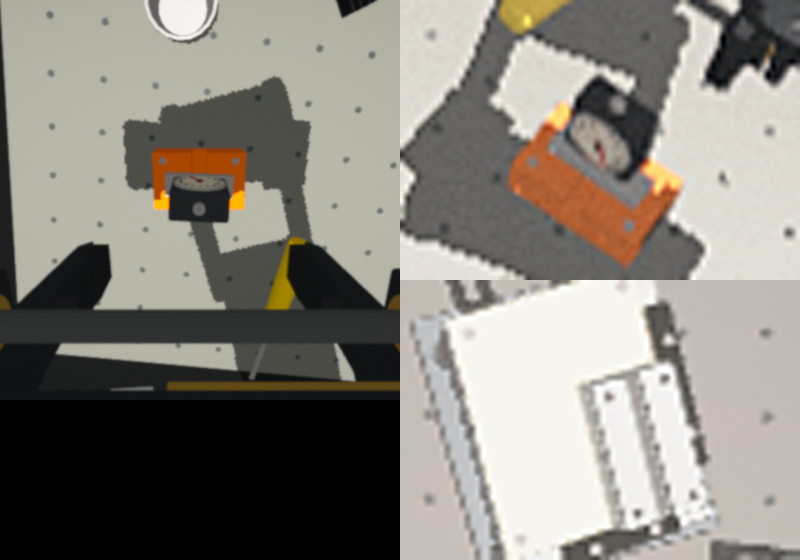

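The gauge stands upright on its stand as it was at the start (dial at (200,182), free reading). The spreader is in the corner against both fences (650,440). Handing in.

```bash
python3 -c "
from station import bot
print(bot.hand_in())"
```

```text
the job is handed in; nothing more can be done
None
```

I handed the job in at about 27 s on the robot clock: the spreader is home in the corner, the gauge was held flat across the channel for about 2.8 s and is back upright on its stand; the judge returned no verdict.

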